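Change the forming block in the bench die holder

ROBOT

A 6-joint arm with a two-finger parallel gripper is mounted at the origin on the work surface. World frame = base frame: x ahead of the robot, y to its left, z up, the work surface at z = 0. Lengths are in m, angles in degrees, forces in N, time in s.
With the tool pointing down it reaches from about 0.25 to 0.725 m from the base axis. Payload 9.7 kg.
Tool frame: the origin (TCP) lies at the very end of the fingers, on their centre line; the grasp point (between the pads) lies 19 mm behind it (bot.pinch_z is the distance from the TCP to the grasp point, in m); x points along the fingers, z is the direction in which the jaws open and shut, and the axes are right-handed (so a half turn about x gives the same grasp; the last joint's range is limited). The gripper opens to 85 mm and grips with 20 to 120 N. Pads are 22 mm wide; open, the fingers measure 114 mm over their backs; the gripper's body (76 mm by 85 mm) begins 54 mm behind the grasp point. The pads swing forward as they close: fully open they stand 13 mm farther back than shut.
Start: joints at [-70.417, 4.979, 10.078, 95.1, 0, 90], TCP at [0.184, -0.518, 0.231] pointing down, gripper open.
Joint ranges: [-179.16, 179.16], [-48.56, 103.87], [-65.8, 70.77], [-126.05, 130.52], [-82.76, 87.17], [-180, 180]. Speed limits (degrees/s): [127.2, 127.2, 147.25, 180, 180, 180].

INTERFACE

Orientations are given as [roll, pitch, yaw] about the fixed x, y, z axes, in that order (R = Rz(yaw) Ry(pitch) Rx(roll)).
In Python, from workcell import bot gives the robot as it stands.
- The arm moves only by the tool play_rows, never from a script. Its argument "rows" is a list of rows, each a list of 3 entries, a list of its own where there are three numbers: the shift along the tool's x, y, z in cm, then the turn about the tool's x in degrees, then the finger opening in cm, from 0 to 8.54. A call has 1 to 12 rows; each row is the pose to reach, as a shift and turn from the pose commanded when the call began, along the tool's axes at that moment; what a row does not reach only later rows make up. A row lasts 1/12 s, in which the tool goes at most 41.7 mm and 7.16 degrees, less where a joint would pass 70% of its speed; a pose out of reach is approached as far as the arm can. A call with a gripper value outside its range is refused whole. The fingers move at their own pace and stop on an object; "squeeze" is the grip in N (left out, the last holds). Time passes only in rows, so rows that repeat a pose let the fingers close. It gives the time, the measured TCP pose, the force and the opening at its end, in the units of the state.
- bot.get_obs(): the state, without advancing time (a new reading comes with each control period).
- bot.camera(name): name is "scene" or "top"; returns (picture, depth): 384x512x3 uint8, blue, green, red; 384x512 float32, m along the optical axis (not along the pixel's ray), 0 where there is no reading.
- bot.camera_model(name): a dict with "fx", "fy", "cx", "cy" (pixels), "origin" and "attitude" of the camera in the world. Camera axes: x right, y down, z forward; pixel columns grow to the right and rows downward; lengths in m; the calibration is good to about 2 mm. A picture is of the moment at which its call begins. camera_model takes no time and is no camera call.
- bot.job_done(): hands the job in, once; it reports no verdict.
The state is a dict: "time": time; "q": joint angles; "qd": joint speeds; "joint_efforts": joint torques, N m; "ee_pos": TCP position; "tcp_rot": TCP orientation; "wrist_force": force on the tool from outside, world axes, zero at the start; "torque": the same for the moment, N m; "opening": finger opening in m.
Only numpy, scipy, OpenCV 4.12 (cv2) and the standard library are available. Lean on these libraries where they do the work, as an engineer would, in place of code of your own. Each camera call takes 0.05 s, during which the arm holds its last target.

TASK

Change over the forming block in the steel die holder: pull out the flat-topped block and put it away in the empty compartment of the sloping plywood rack, then take the round-nosed block out of the rack and press it into the holder's pocket until it is fully home, its base flush with the steel. Set the blocks in without dropping them, and leave the roof-ridged block in its compartment and the mallet, flask, jar and tape measure where they are.

Things in the scene. Friction and masses are not known exactly. Their poses are not given: they have to be found in the camera images.
- holder: Die holder, fixed: dark steel bolster 184 x 154 x 40 mm (x, y, z) on a hardwood block 250 x 210 x 50 mm; its steel top lies 90 mm above the bench. Origin on the bench under its middle, z up. The pocket is in the middle of its top, 108 (x) x 84 (y) mm, 28 mm deep: 2 mm of play each side of a block's base, with a 4 mm lead-in at 45 degrees round the mouth.
- pocket (a point): Centre of the pocket's mouth, level with the steel top; x along the pocket, z up. A block goes in level, either way round, its rib along x. Fully home its base is flush with the steel and its centre is 4 mm above this point.
- spring0 (a joint): One of four tapered leaf springs, two in each long (y) wall of the pocket: they leave the wall 4 mm below the mouth and stand 4 mm into the pocket 4 mm above its floor (travel in m: about 0 with a block home, -0.002 without). A block only set in stays 5 to 15 mm proud; pushed straight down in the middle it goes home with 8 to 16 N and is held by their grip. Pulling it out takes 10 to 14 N.
- round_center (a point): Round-nosed block, to be fitted; starts in one of the rack's compartments: white plastic, 64 mm high, 0.32 to 0.44 kg: base 104 x 80 x 28 mm (x, y, z), on it along x a rib 104 mm long, 28 mm wide, straight-sided for 22 mm, then half-round, radius 14 mm. Point: its centre, 32 mm above the underside, 4 mm above the base's shoulders (26 mm wide each side of the rib). z out of its top; same either way round.
- flat_center (a point): Flat-topped block, starts home in the holder: white plastic, 64 mm high, 0.32 to 0.44 kg: base 104 x 80 x 28 mm (x, y, z), on it along x a rib 104 mm long, 28 mm wide, straight-sided for 22 mm, then square on up to a flat top. Point: its centre, 32 mm above the underside, 4 mm above the base's shoulders (26 mm wide each side of the rib). z out of its top; same either way round.
- ridge_center (a point): Roof-ridged block, in another compartment, to stay there: white plastic, 64 mm high, 0.32 to 0.44 kg: base 104 x 80 x 28 mm (x, y, z), on it along x a rib 104 mm long, 28 mm wide, straight-sided for 22 mm, then sloped to a sharp ridge. Point: its centre, 32 mm above the underside, 4 mm above the base's shoulders (26 mm wide each side of the rib). z out of its top; same either way round.
- empty (a point): Centre of the floor of the rack's empty compartment: z square out of the floor, leaning 25 degrees towards the rack's low front (robot's side), x up the slope, y level along the rack. A block goes in and out along z, its rib along x; put away, its centre is 32 mm above this floor, and it may slide down to the front wall.
- rack: Fixed sloping plywood rack, 308 (y) x 150 (x) mm, up to 125 mm high; origin on the bench under its middle, x away from the robot, z up. Three compartments side by side, centres at y = -100, 0, 100 mm, each 116 (up the slope) x 92 mm. Walls 8 mm thick; height above the compartment floor: dividers and ends 60 mm, front 30 mm, back 50 mm.
- mallet: Wooden mallet lying on the bench beyond the holder, to be left alone: head 54 mm across, 100 mm long, lying level; origin at the head's centre, 27 mm above the bench, z along the head. The handle, 24 mm thick, runs 250 mm from there along x, its end resting on the bench.
- flask: Steel vacuum flask standing on the bench beyond the rack, 68 mm across, 222 mm high, origin at the centre of its underside, to be left alone.
- jar: Glass jar with a steel cap standing on the bench on the robot's side of the holder, 64 mm across, 95 mm high, origin at the centre of its underside, to be left alone.
- tape: Black tape measure standing on the bench on the robot's side of the rack, 70 x 36 x 62 mm (x, y, z), origin at the centre of its underside, to be left alone.
There are look-alikes about, which are no part of the job. What is shaped like the part that bears round_center but yellow is not meant. What is shaped like the part that bears flat_center but blue is not meant.

How it is judged:
By the outcome, as a careful person would: the job done as asked, in the order asked, and still so for the second after the job is handed in, with the robot touching nothing.
It also fails if it takes over 61 s, if anything falls off the work surface, if the arm or the gripper's body presses on something with over 40 N, if the wrist force passes 120 N, or if a joint passes its speed limit or range.

## Working session

There is one attempt and no reset: what is moved stays moved. The work goes in short steps, Python scripts to look and compute and a tool call to move; the robot and the scene stay as the last step left them, time stands still between calls to the robot, and variables do not carry over. Pictures are saved under pics/ and viewed, and the job is handed in when it is done.

Besides the shell and the picture viewer there is one more tool, called after "Request:" as name(argument=value, ...) on one line, values as JSON. play_rows: Moves the arm, as the interface text tells. Its arguments: {"type":"object","properties":{"rows":{"type":"array"},"squeeze":{"type":"number"}},"required":["rows"]}

```bash
mkdir -p pics; ls
python3 - <<'E'
from workcell import bot
import cv2, numpy as np
o=bot.get_obs(); print(o)
for n in ("scene","top"):
    p,d=bot.camera(n); cv2.imwrite(f"pics/{n}0.png",p); np.save(f"pics/{n}0.npy",d)
    m=bot.camera_model(n); print(n,m)
print(bot.pinch_z, [a for a in dir(bot) if a[0]!='_'])
E
```

```text
pics
{'time': 0.0, 'q': array([-7.04168745e+01,  5.01158601e+00,  1.00338938e+01,  9.50972032e+01,
       -6.49903238e-04,  8.99989508e+01]), 'qd': array([ 0.00283137, -0.04921538,  0.00177379, -0.01486292,  0.03684718,
        0.03100458]), 'joint_efforts': array([-1.37810734e-03, -5.20382845e+01,  4.64803004e+01,  1.62379991e-02,
       -3.80181007e-05,  6.62565171e-06]), 'ee_pos': array([ 0.18427079, -0.51798484,  0.23057337]), 'tcp_rot': array([-179.50387902,   89.92510179,  110.08029615]), 'wrist_force': array([-0.22428623, -0.20887609, -0.14809251]), 'torque': array([ 0.01949363,  0.05202598, -0.00480533]), 'opening': 0.08523180609512032}
scene {'fx': 495.717557849221, 'fy': 495.717557849221, 'cx': 246.184581449966, 'cy': 193.06786539347593, 'origin': array([1.1315968 , 0.95560055, 1.49191459]), 'attitude': array([-140.19702103,    0.20191037,  147.28676949])}
top {'fx': 497.95113091924935, 'fy': 497.95113091924935, 'cx': 254.01531721624394, 'cy': 191.75208048069004, 'origin': array([ 0.40433402, -0.0349747 ,  1.93792171]), 'attitude': array([-175.94117376,    0.47816744,  -90.47990061])}
0.0187 ['PlanningError', 'camera', 'camera_model', 'get_obs', 'job_done', 'pinch_z']
```

View pics/scene0.png

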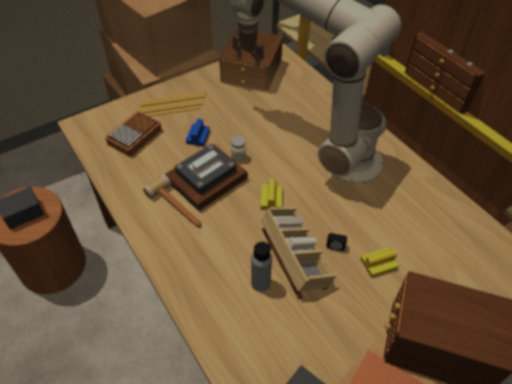

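View pics/top0.png

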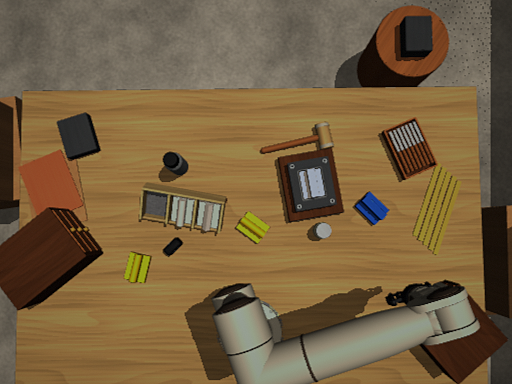

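The top view has the rack around (182,210) with its empty compartment at the left (155,203), and white blocks at (182,212) and (209,216). The holder is at (311,184), the mallet at (322,135), the flask at (175,162), the jar at (320,231) and the tape at (173,246). The yellow look-alikes are at (252,227) and (137,267), and the blue one is at (371,208). Next I'll enlarge both views.

Run:
```python
import cv2, numpy as np
t=cv2.imread('pics/top0.png'); s=cv2.imread('pics/scene0.png')
a=cv2.resize(t[175:245,130:235],None,fx=7,fy=7,interpolation=cv2.INTER_CUBIC)
b=cv2.resize(s[195:300,250:345],None,fx=5.5,fy=5.5,interpolation=cv2.INTER_CUBIC)
c=cv2.resize(t[140:230,270:350],None,fx=6,fy=6,interpolation=cv2.INTER_CUBIC)
for n,i in zip('abc',(a,b,c)): cv2.imwrite(f'pics/crop_{n}.png',i)
```

```text
(no output)
```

View pics/crop_a.png

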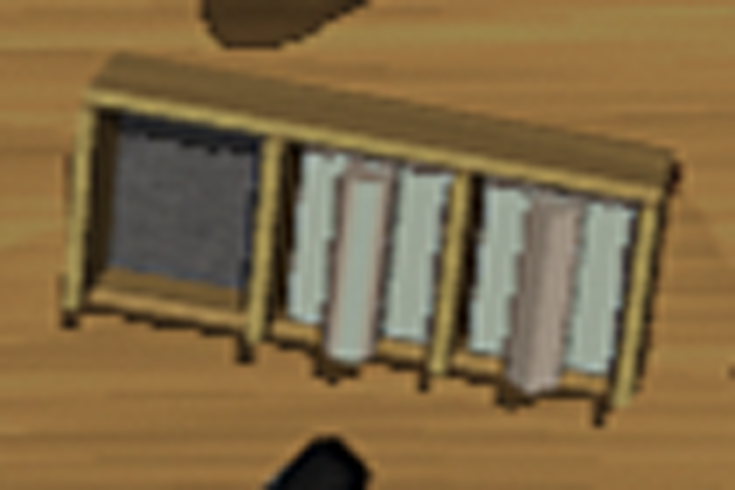

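View pics/crop_b.png

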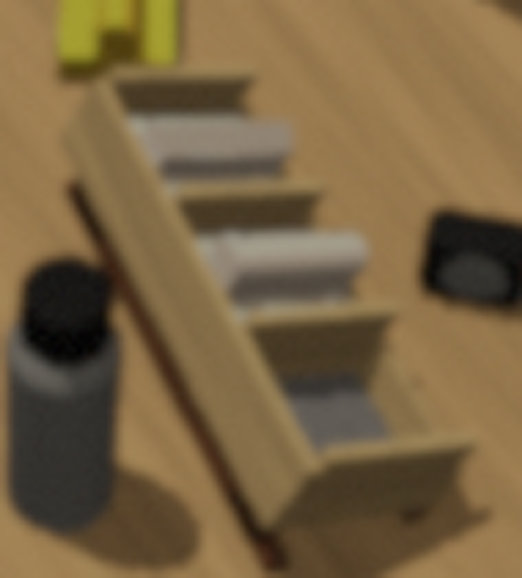

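View pics/crop_c.png

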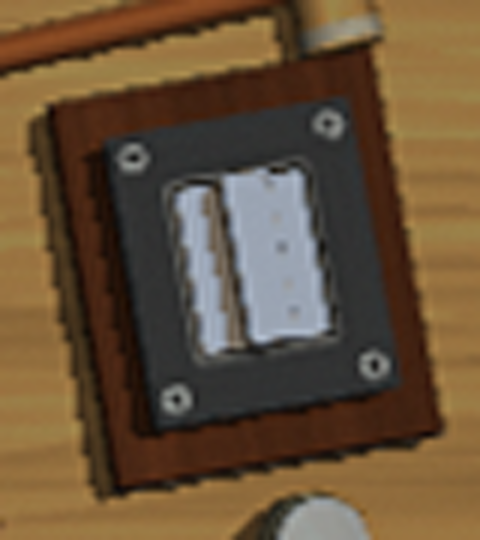

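Candidates for the round-nosed block, by crop position:
- **Middle compartment (top view ~(181,212)):** the rib has a bright strip fading into shaded sides, so it looks half-round.
- **Right compartment (~(208,216)):** two plain shades meet along a line, so it looks like the sloped ridge.

I'll check this against the depth profiles while measuring the poses.

```bash
cat > h.py <<'E'
import numpy as np, cv2
from scipy.spatial.transform import Rotation as R
from workcell import bot
def model(n):
    m=bot.camera_model(n); return m, R.from_euler('xyz',m['attitude'],degrees=True).as_matrix()
def cloud(n,d):
    m,A=model(n); v,u=np.mgrid[0:384,0:512]
    c=np.dstack([(u-m['cx'])/m['fx']*d,(v-m['cy'])/m['fy']*d,d])
    return c@A.T+m['origin']
def plane(n,px,z):
    m,A=model(n); px=np.atleast_2d(px).astype(float)
    r=np.c_[(px[:,0]-m['cx'])/m['fx'],(px[:,1]-m['cy'])/m['fy'],np.ones(len(px))]@A.T
    t=(z-m['origin'][2])/r[:,2]; return m['origin']+r*t[:,None]
def proj(n,P):
    m,A=model(n); c=(np.atleast_2d(P)-m['origin'])@A
    return np.c_[c[:,0]/c[:,2]*m['fx']+m['cx'],c[:,1]/c[:,2]*m['fy']+m['cy']]
E
python3 - <<'E'
from h import *
np.set_printoptions(precision=4,suppress=True)
for n in('top','scene'):
    d=np.load(f'pics/{n}0.npy'); P=cloud(n,d)
    np.save(f'pics/{n}_P.npy',P)
P=np.load('pics/top_P.npy')
# bench check
print('bench z', np.median(P[280:300,60:120,2]), np.median(P[110:140,200:250,2]))
# steel top: z~0.09
box=P[140:230,270:350]; z=box[...,2]
print('z hist',np.histogram(z,bins=np.arange(0,0.14,0.005)))
m=((z>0.083)&(z<0.097)).astype(np.uint8)
cs,_=cv2.findContours(m,cv2.RETR_EXTERNAL,cv2.CHAIN_APPROX_NONE)
c=max(cs,key=cv2.contourArea)
q=plane('top',c[:,0,:]+[270,140],0.09)[:,:2]
print('holder steel', cv2.minAreaRect((q*1000).astype(np.float32)))
# rib of flat block
m2=(z>0.115); print('rib', m2.sum()); vv,uu=np.nonzero(m2)
pp=plane('top',np.c_[uu+270,vv+140],0.126)[:,:2]
print('flat rib',cv2.minAreaRect((pp*1000).astype(np.float32)), pp.mean(0))
# wooden block z 0.05
m=((z>0.03)).astype(np.uint8)
# rack depth row map
print((P[190:236:2,136:230:3,2]*1000).astype(int))
E
```

```text
bench z 0.001724438468756695 0.001658629268711076
z hist (array([1124,  578,  139,   42,   55,   78,   77,   76,  171,  500,  609,
        291,   73,   28,   20,   25,  195,  519,  719,  340,   88,   12,
          4,   19,   62,   88,   49,    9]), array([0.   , 0.005, 0.01 , 0.015, 0.02 , 0.025, 0.03 , 0.035, 0.04 ,
       0.045, 0.05 , 0.055, 0.06 , 0.065, 0.07 , 0.075, 0.08 , 0.085,
       0.09 , 0.095, 0.1  , 0.105, 0.11 , 0.115, 0.12 , 0.125, 0.13 ,
       0.135, 0.14 ]))
holder steel ((566.3497924804688, -237.0185089111328), (184.22238159179688, 154.496826171875), 9.462606430053711)
rib 260
flat rib ((554.664306640625, -237.5600128173828), (278.9483947753906, 318.8887939453125), 84.85310363769531) [ 0.5645 -0.2394]
[[ -10    2  122   93   51  109  111  119  116  110  112  102   97   83
    89   79   82   75   73   74    7    0    0   -2   -7    4    2   -2
     7    2    3    8]
 [   6    1  118   91   61   57   58   62  113  118  110  113  119  104
   109   99   95   88   93   85   81   71   65   65   -4    0    1    0
    -5    6  -10    4]
 [   5   -1  114   85   48   54   5
[... 2772 characters left out ...]
 51   47
    79    0  -12    3]
 [   7    5    5   10   -1   10   -6    3    1    1    0    5    4    0
    -2   -5   -2    7    1   -4    9    4   -4   81   78   55   40   44
    78    0   -4    0]
 [ -10   -4    1    7    5   -1    0    0    6    0    0    2    4   -1
    -7    3    5    0   -1   -3    1    0    4   79    0    0   39   40
    80    0    9    9]
 [ -11    1    9    3   10 1937   -5    0    6    0    8    1   -2   17
     6    9   -1   -3    5    2    6   -6    6   -6    0    3    3    1
     0    2    4    5]
 [ -10   -2    2    9    7    0   -5    5   -2    2    0    0    6    0
     5   12    2    5   -4    0    0    2    6   10    4   -2    4   -4
    -3   14   -5    9]]
```

Run:
```python
from h import *
np.set_printoptions(precision=4,suppress=True)
P=np.load('pics/top_P.npy'); d=np.load('pics/top0.npy')
# rack outer corners of end-wall tops
f=lambda x,y:(130+x/7-0.43,175+y/7-0.43)
c=[f(82,95),f(662,190),f(68,318),f(628,402)]
B=plane('top',[c[0],c[1]],0.125); F=plane('top',[c[2],c[3]],0.069)
print('back',B,'front',F)
for a,b in((B[0],B[1]),(F[0],F[1])):
    v=a-b; print('len',np.hypot(*v[:2]),'yaw of y-axis',np.degrees(np.arctan2(v[1],v[0])))
print('fb',np.linalg.norm(B[:,:2]-F[:,:2],axis=1))
# empty floor plane fit
img=cv2.imread('pics/top0.png')
u0,v0=[int(i) for i in (130+115/7+1,175+135/7)]; u1,v1=int(130+240/7-1),int(175+265/7)
Q=P[v0:v1+1,u0:u1+1].reshape(-1,3); Q=Q[(Q[:,2]<.1)&(Q[:,2]>0)]
med=np.median(Q,0)
k=np.ones(len(Q),bool)
for _ in range(5):
    A=np.c_[Q[:,:2]-med[:2],np.ones(len(Q))]; s=np.linalg.lstsq(A[k],Q[k,2],rcond=None)[0]
    r=Q[:,2]-A@s; k=abs(r)<2.5*np.std(r[k])
print('floor',s,med,'tilt',np.degrees(np.arctan(np.hypot(*s[:2]))),'yaw up',np.degrees(np.arctan2(s[1],s[0])),k.sum(),np.std(r[k]))
np.save('pics/floor.npy',np.r_[s,med])
```

```text
back [[0.55   0.3914 0.125 ]
 [0.4977 0.0883 0.125 ]] front [[0.4346 0.4112 0.069 ]
 [0.3872 0.1108 0.069 ]]
len 0.30760066687343157 yaw of y-axis 80.19562558243285
len 0.3041311501708205 yaw of y-axis 81.03217190508457
fb [0.1171 0.1127]
floor [ 0.4575 -0.0968  0.0392] [0.4996 0.3588 0.0392] tilt 25.064544155170374 yaw up -11.948047050305368 315 0.0045999562800723886
```

```bash
cat >> h.py <<'E'
RYAW=-9.5; RO=np.array([0.4925,0.2463,0.0427])   # middle compartment floor centre, rack frame
RR=R.from_euler('z',RYAW,degrees=True).as_matrix()@R.from_euler('y',-25,degrees=True).as_matrix()
HYAW=9.46; HO=np.array([0.5663,-0.2370,0.09]); HR=R.from_euler('z',HYAW,degrees=True).as_matrix()
E
python3 - <<'E'
from h import *
np.set_printoptions(precision=1,suppress=True,linewidth=150)
P=np.load('pics/top_P.npy'); S=np.load('pics/scene_P.npy')
print(RR)
for nm,C in (('top',P),('scene',S)):
  q=(C.reshape(-1,3)-RO)@RR*1000
  for yc in(0,-100):
    k=(abs(q[:,0])<45)&(abs(q[:,1]-yc)<44)&(q[:,2]>-20)&(q[:,2]<90)
    b=q[k]; e=np.arange(-44,45,4)
    print(nm,yc,[ (int(a)+2,round(float(np.median(b[(b[:,1]-yc>=a)&(b[:,1]-yc<a+4),2])),1)) for a in e[:-1] if ((b[:,1]-yc>=a)&(b[:,1]-yc<a+4)).sum()>3])
def draw(n,cr,sc,fn):
    im=cv2.imread(f'pics/{n}0.png'); x0,y0,x1,y1=cr
    o=cv2.resize(im[y0:y1,x0:x1],None,fx=sc,fy=sc,interpolation=cv2.INTER_CUBIC)
    def ln(p,col,cl=True):
        u=(proj(n,p)-[x0,y0]+.5)*sc; cv2.polylines(o,[u.astype(np.int32)],cl,col,1,cv2.LINE_AA)
    ln(RO+np.array([[66,154,60],[-66,154,60],[-66,-154,60],[66,-154,60]])/1e3@RR.T,(0,0,255))
    for yc in(-100,0,100): ln(RO+np.array([[58,yc+46,0],[-58,yc+46,0],[-58,yc-46,0],[58,yc-46,0]])/1e3@RR.T,(255,0,0))
    for yc in(-100,0): ln(RO+np.array([[52,yc+14,50],[-52,yc+14,50],[-52,yc-14,50],[52,yc-14,50]])/1e3@RR.T,(0,255,0))
    for a,b,z in((92,77,0),(54,42,0),(125,105,-.04)): ln(HO+[0,0,z]+np.array([[a,b,0],[-a,b,0],[-a,-b,0],[a,-b,0]])/1e3@HR.T,(0,0,255))
    ln(HO+np.array([[52,14,36],[-52,14,36],[-52,-14,36],[52,-14,36]])/1e3@HR.T,(0,255,0))
    cv2.imwrite(fn,o)
draw('top',(130,140,350,250),3.6,'pics/ovt.png'); draw('scene',(140,130,345,300),3.5,'pics/ovs.png')
E
```

```text
[[ 0.9  0.2 -0.4]
 [-0.1  1.   0.1]
 [ 0.4  0.   0.9]]
top 0 [(-42, 33.5), (-38, 29.0), (-34, 28.9), (-30, 28.8), (-26, 29.1), (-22, 32.0), (-18, 30.4), (-14, 46.8), (-10, 59.3), (-6, 62.0), (-2, 64.8), (2, 63.7), (6, 63.4), (10, 60.1), (14, 56.5), (18, 32.1), (22, 30.2), (26, 29.9), (30, 29.9), (34, 29.5), (38, 27.4), (42, 35.9)]
top -100 [(-42, 21.5), (-38, 30.4), (-34, 30.7), (-30, 30.7), (-26, 32.3), (-22, 30.1), (-18, 31.1), (-14, 42.6), (-10, 56.8), (-6, 60.8), (-2, 65.4), (2, 61.9), (6, 58.4), (10, 55.8), (14, 52.8), (18, 31.4), (22, 30.9), (26, 31.5), (30, 32.2), (34, 30.1), (38, 29.9), (42, 4.4)]
scene 0 [(-42, 47.3), (-38, 29.3), (-34, 29.9), (-30, 28.8), (-10, 60.5), (-6, 63.4), (-2, 65.2), (2, 65.0), (6, 64.0), (10, 59.4), (14, 48.5), (18, 40.8), (22, 30.6), (26, 34.1)]
scene -100 [(-42, 46.5), (-38, 29.1), (-34, 32.6), (-30, 33.6), (-6, 45.0), (-2, 61.9), (2, 62.6), (6, 62.0), (10, 56.2), (14, 45.2), (18, 40.4), (22, 33.5)]
```

View pics/ovt.png

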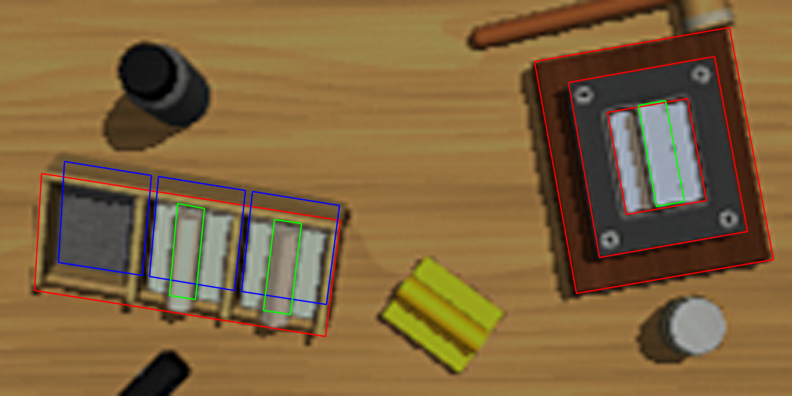

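View pics/ovs.png

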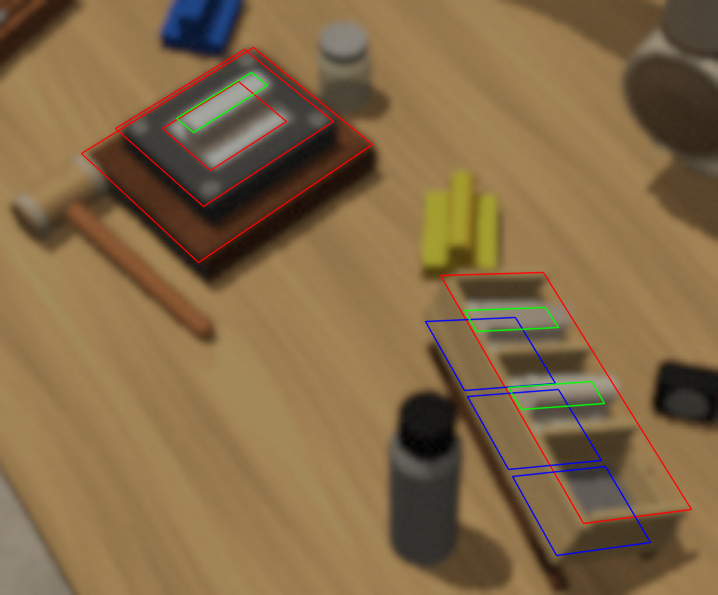

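The depth profiles settle which block is which. The middle rib is round-topped: 60, 62, 65, 64, 63, 60 across, 56 at its edges. The right rib falls linearly from 65 to 53, so it's the ridge. The round-nosed block is therefore in the middle compartment at top view ~(181,212).

Next I'll check positions along the slope.

Run:
```python
from h import *
np.set_printoptions(precision=1,suppress=True,linewidth=150)
P=np.load('pics/top_P.npy')
q=(P.reshape(-1,3)-RO)@RR*1000
def prof(name,yl,yh,ax=0,e=np.arange(-90,91,5),xl=-999,xh=999):
    k=(q[:,1]>yl)&(q[:,1]<yh)&(q[:,2]>-40)&(q[:,2]<90)&(q[:,0]>xl)&(q[:,0]<xh)
    b=q[k]; o=[]
    for a in e[:-1]:
        s=(b[:,ax]>=a)&(b[:,ax]<a+(e[1]-e[0]))
        if s.sum()>2:o.append((int(a+(e[1]-e[0])/2),round(float(np.median(b[s,2])),0),int(s.sum())))
    print(name,o)
prof('empty x',65,135); prof('shoulder mid',20,38); prof('shoulder mid-',-38,-20); prof('rib mid',-5,5)
prof('across y at front',-170,170,1,np.arange(-166,167,4),-40,30)
```

```text
empty x [(-87, -3.0, 25), (-67, 28.0, 6), (-62, 28.0, 36), (-57, 16.0, 65), (-52, 1.0, 28), (-47, 3.0, 23), (-42, 2.0, 13), (-37, 3.0, 21), (-32, 3.0, 30), (-27, 0.0, 19), (-22, 2.0, 20), (-17, 1.0, 25), (-12, 2.0, 20), (-7, 2.0, 23), (-2, 1.0, 20), (2, 1.0, 23), (7, 2.0, 19), (12, 3.0, 24), (17, 3.0, 23), (22, -0.0, 21), (27, 1.0, 23), (32, 2.0, 18), (37, 6.0, 8), (57, 49.0, 14), (62, 36.0, 66), (67, 26.0, 66)]
shoulder mid [(-62, 31.0, 5), (-57, 31.0, 10), (-52, 27.0, 6), (-47, 28.0, 3), (-42, 28.0, 8), (-37, 29.0, 6), (-32, 33.0, 3), (-27, 27.0, 8), (-22, 31.0, 4), (-17, 30.0, 6), (-12, 32.0, 3), (-7, 32.0, 6), (-2, 32.0, 6), (2, 28.0, 6), (7, 33.0, 5), (12, 29.0, 6), (17, 31.0, 7), (22, 30.0, 5), (27, 29.0, 6), (32, 29.0, 7), (37, 29.0, 3), (42, 30.0, 8), (57, 48.0, 6), (62, 34.0, 24), (67, 13.0, 10)]
shoulder mid- [(-87, -0.0, 4), (-67, 32.0, 5), (-62, 33.0, 4), (-57, 31.0, 6), (-52, 32.0, 6), (-47, 32.0, 7), (-42, 30.0, 5), (-37, 32.0, 5), (-32, 33.0, 7), (-27, 31.0, 5), (-22, 34.0, 7), (-17, 29.0, 7), (-12, 31.0, 7), (-7, 28.0, 5), (-2, 28.0, 5), (2, 26.0, 5), (7, 28.0, 6), (1
[... 1008 characters left out ...]
7), (-28, 31.0, 19), (-24, 32.0, 18), (-20, 31.0, 17), (-16, 36.0, 31), (-12, 58.0, 31), (-8, 62.0, 17), (-4, 64.0, 18), (0, 67.0, 22), (4, 64.0, 16), (8, 63.0, 17), (12, 58.0, 10), (16, 36.0, 4), (20, 32.0, 13), (24, 30.0, 20), (28, 30.0, 17), (32, 29.0, 15), (36, 30.0, 20), (40, 26.0, 6), (44, 33.0, 45), (48, 58.0, 34), (52, 61.0, 15), (64, 8.0, 3), (68, 1.0, 16), (72, 0.0, 18), (76, 2.0, 21), (80, 1.0, 14), (84, 1.0, 17), (88, 3.0, 20), (92, 2.0, 16), (96, 2.0, 20), (100, 1.0, 17), (104, 2.0, 19), (108, 3.0, 16), (112, 1.0, 19), (116, 1.0, 17), (120, 3.0, 20), (124, 0.0, 13), (128, 3.0, 21), (132, 1.0, 18), (136, 2.0, 18), (140, 1.0, 18), (144, 28.0, 60), (148, 50.0, 41), (152, 60.0, 15)]
```

```bash
cat >> h.py <<'E'
def st():
    o=bot.get_obs(); T=R.from_euler('xyz',o['tcp_rot'],degrees=True).as_matrix()
    print('t %.2f'%o['time'],'pos',np.round(o['ee_pos'],4),'x',np.round(T[:,0],3),'jaw %.2f'%np.degrees(np.arctan2(T[1,2],T[0,2])),'q',np.round(o['q'],1),'F',np.round(o['wrist_force'],1),'M',np.round(o['torque'],2),'open %.4f'%o['opening'])
    return o,T
def go(target,jaw=None,frm=None,fjaw=None):
    # shift (cm) along tool axes, tool pointing straight down
    o,T=st(); p=o['ee_pos'] if frm is None else np.array(frm)
    j=np.degrees(np.arctan2(T[1,2],T[0,2])) if fjaw is None else fjaw
    a=np.radians(j); z=np.array([np.cos(a),np.sin(a),0]); x=np.array([0,0,-1.]); y=np.cross(z,x)
    d=(np.array(target)-p)*100; print('shift cm',np.round([d@x,d@y,d@z],2),'turn',None if jaw is None else round(j-jaw,2))
E
python3 - <<'E'
from h import *
go([0.5663,-0.2370,0.20],-80.54);
E
```

```text
t 0.10 pos [ 0.1843 -0.518   0.2307] x [-0.     0.001 -1.   ] jaw -70.42 q [-70.4   5.   10.   95.1   0.   90. ] F [ 0.4  0.2 -0.3] M [ 0.03  0.   -0.  ] open 0.0853
shift cm [  3.07  45.41 -13.67] turn 10.12
```

Request:
play_rows(rows=[[[3.1,45.4,-13.7],10.1,5.0],[[3.1,45.4,-13.7],10.1,5.0],[[3.1,45.4,-13.7],10.1,5.0],[[3.1,45.4,-13.7],10.1,5.0],[[3.1,45.4,-13.7],10.1,5.0],[[3.1,45.4,-13.7],10.1,5.0],[[3.1,45.4,-13.7],10.1,5.0],[[3.1,45.4,-13.7],10.1,5.0],[[3.1,45.4,-13.7],10.1,5.0],[[3.1,45.4,-13.7],10.1,5.0],[[3.1,45.4,-13.7],10.1,5.0],[[3.1,45.4,-13.7],10.1,5.0]], squeeze=60)

```text
time: 1.1
ee_pos: [0.5689, -0.2337, 0.1989]
tcp_rot: [-155.7, 89.9, 123.9]
wrist_force: [0.1, -0.9, -0.4]
opening: 0.0502
```

Request:
play_rows(rows=[[[0,0,0],0,5.0],[[0,0,0],0,5.0]])

```text
time: 1.27
ee_pos: [0.5666, -0.2359, 0.1992]
tcp_rot: [-117.4, 89.9, 162.2]
wrist_force: [-0.4, 0.4, 0.7]
opening: 0.05
```

Run:
```python
from h import *
go([0.5663,-0.2370,0.096],-80.54)
```

```text
t 1.27 pos [ 0.5666 -0.2359  0.1992] x [-0.002  0.001 -1.   ] jaw -80.39 q [-22.6  13.5  16.1  92.8  -0.  147.8] F [-0.4  0.4  0.7] M [ 0.   -0.01  0.04] open 0.0500
shift cm [10.32 -0.05  0.1 ] turn 0.15
```

Joint 6 moves with the turn, and this jaw direction would run past its range at the rack. I'll turn the jaws half round here, so both stations stay in range.

Request:
play_rows(rows=[[[0,0,0],-7,5.0],[[0,0,0],-14,5.0],[[0,0,0],-21,5.0],[[0,0,0],-28,5.0],[[0,0,0],-35,5.0],[[0,0,0],-42,5.0],[[0,0,0],-49,5.0],[[0,0,0],-56,5.0],[[0,0,0],-63,5.0],[[0,0,0],-70,5.0],[[0,0,0],-77,5.0],[[0,0,0],-84,5.0]])

```text
time: 2.27
ee_pos: [0.5651, -0.238, 0.2005]
tcp_rot: [-122.9, 90.0, -119.2]
wrist_force: [0.1, -0.3, -0.4]
opening: 0.0502
```

Request:
play_rows(rows=[[[1,0,0],-7,5.0],[[2,0,0],-14,5.0],[[3,0,0],-21,5.0],[[3,0,0],-28,5.0],[[3,0,0],-35,5.0],[[3,0,0],-42,5.0],[[3,0,0],-49,5.0],[[3,0,0],-56,5.0],[[3,0,0],-63,5.0],[[3,0,0],-70,5.0],[[3,0,0],-77,5.0],[[3,0,0],-84,5.0]])

```text
time: 3.27
ee_pos: [0.5651, -0.2381, 0.1705]
tcp_rot: [144.9, 90.0, -127.4]
wrist_force: [-0.3, 0.5, 1.0]
opening: 0.0499
```

Request:
play_rows(rows=[[[0,0,0],-6,5.0],[[0,0,0],-12,5.0],[[0,0,0],-12,5.0],[[0,0,0],-12,5.0],[[0,0,0],-12,5.0]])

```text
time: 3.68
ee_pos: [0.5657, -0.2375, 0.1704]
tcp_rot: [-153.0, 90.0, -53.8]
wrist_force: [-0.0, 0.3, 0.4]
opening: 0.05
```

Run:
```python
from h import *
go([0.5663,-0.2370,0.096],99.46)
```

```text
t 3.68 pos [ 0.5657 -0.2375  0.1704] x [ 0. -0. -1.] jaw 99.24 q [-22.8  13.   12.3  89.4  -0.  -32. ] F [-0.   0.3  0.4] M [-0.05  0.03  0.08] open 0.0500
shift cm [ 7.44 -0.07  0.04] turn -0.22
```

Request:
play_rows(rows=[[[3,-0.07,0.04],-0.2,5.0],[[5.5,-0.07,0.04],-0.2,5.0],[[7,-0.07,0.04],-0.2,5.0],[[7.4,-0.07,0.04],-0.2,5.0],[[7.4,-0.07,0.04],-0.2,5.0],[[7.4,-0.07,0.04],-0.2,5.0]])

```text
time: 4.18
ee_pos: [0.567, -0.2367, 0.0973]
tcp_rot: [-121.2, 89.9, -21.6]
wrist_force: [-0.3, -0.0, 0.3]
opening: 0.0499
```

Run:
```python
from h import *
st()
p,d=bot.camera('scene'); cv2.imwrite('pics/g1.png',cv2.resize(p[100:220,140:290],None,fx=5,fy=5,interpolation=cv2.INTER_CUBIC))
```

```text
t 4.18 pos [ 0.567  -0.2367  0.0973] x [ 0.001 -0.    -1.   ] jaw 99.61 q [-22.7  13.2   4.5  81.3   0.  -32.3] F [-0.3 -0.   0.3] M [0.03 0.05 0.03] open 0.0499
```

View pics/g1.png

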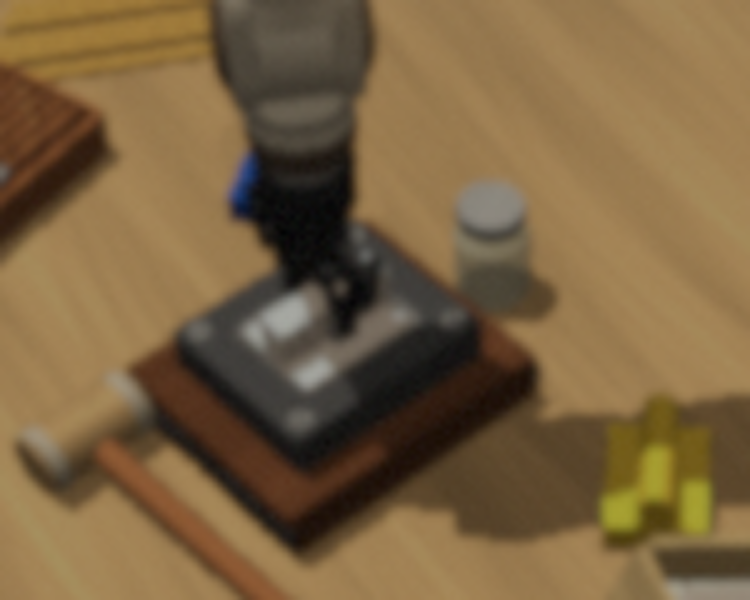

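The fingers straddle the white rib at crop (335,290), roughly mid-block. Now I'll close and read the side force.

Request:
play_rows(rows=[[[0,0,0],0,3.2],[[0,0,0],0,2.5],[[0,0,0],0,2.5],[[0,0,0],0,2.5],[[0,0,0],0,2.5],[[0,0,0],0,2.5]], squeeze=60)

```text
time: 4.73
ee_pos: [0.5673, -0.2356, 0.098]
tcp_rot: [-66.9, 89.9, 32.8]
wrist_force: [-1.6, 7.0, 6.3]
opening: 0.0271
```

Run:
```python
from h import *
st()
```

```text
t 4.73 pos [ 0.5673 -0.2356  0.098 ] x [ 0.002  0.001 -1.   ] jaw 99.70 q [-22.6  13.1   4.5  81.3   0.1 -32.3] F [-1.6  7.   6.3] M [ 1.3  0.3 -0.2] open 0.0271
```

Request:
play_rows(rows=[[[0,0,0.1],0,2.5],[[0,0,0.1],0,2.5],[[0,0,0.1],0,2.5]])

```text
time: 4.98
ee_pos: [0.5672, -0.235, 0.098]
tcp_rot: [-90.7, 89.9, 9.0]
wrist_force: [-1.3, 4.5, 5.1]
opening: 0.027
```

Request:
play_rows(rows=[[[-0.5,0,0],0,2.5],[[-1,0,0],0,2.5],[[-1.5,0,0],0,2.5],[[-2,0,0],0,2.5],[[-2.8,0,0],0,2.5],[[-3.8,0,0],0,2.5],[[-5,0,0],0,2.5],[[-5,0,0],0,2.5],[[-5,0,0],0,2.5]])

```text
time: 5.73
ee_pos: [0.5673, -0.2358, 0.1479]
tcp_rot: [-123.9, 89.9, -24.2]
wrist_force: [1.1, 0.2, -5.0]
opening: 0.0275
```

Run:
```python
from h import *
st()
p,d=bot.camera('scene'); cv2.imwrite('pics/g2.png',cv2.resize(p[100:220,140:290],None,fx=5,fy=5,interpolation=cv2.INTER_CUBIC))
```

```text
t 5.73 pos [ 0.5673 -0.2358  0.1479] x [ 0.002 -0.001 -1.   ] jaw 99.68 q [-22.6  12.8   9.7  86.7  -0.  -32.2] F [ 1.1  0.2 -5. ] M [ 0.   -0.06  0.02] open 0.0275
```

View pics/g2.png

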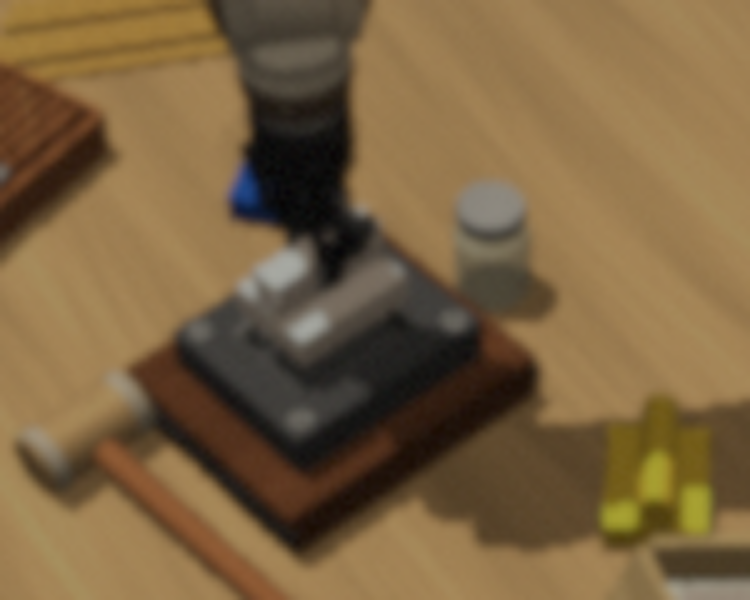

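```bash
cat >> h.py <<'E'
EX=np.array([np.cos(np.radians(RYAW)),np.sin(np.radians(RYAW)),0]); EY=np.array([-EX[1],EX[0],0]); UZ=np.array([0,0,1.])
def rk(x,y,z): # horizontal rack frame (mm, from middle floor centre) -> world
    return RO+(x*EX+y*EY+z*UZ)/1e3
E
python3 - <<'E'
from h import *
P=np.load('pics/top_P.npy'); w=P[145:180,155:195].reshape(-1,3); w=w[w[:,2]>.2]
print('flask top',np.median(w,0),len(w))
print('jar',plane('top',[320,231],.095))
print('start over end wall', rk(-10.5,150,82.3+55-19+25))
go(rk(-10.5,150,82.3+55-19+60),80.5)
for th in range(0,30,5):
    c,s=np.cos(np.radians(th)),np.sin(np.radians(th)); print(th, np.round([34.5-(45*c+55*s), 82.3+(55*c-45*s)-19],1))
E
```

```text
flask top [0.64240094 0.26565847 0.22284541] 205
jar [[ 0.38803647 -0.26267665  0.095     ]]
start over end wall [0.50690114 0.39597584 0.186     ]
t 5.78 pos [ 0.5669 -0.2356  0.1468] x [ 0.001 -0.    -1.   ] jaw 99.68 q [-22.6  12.8   9.6  86.7  -0.  -32.2] F [-0.6 -0.1 -3. ] M [ 0.04 -0.02  0.02] open 0.0266
shift cm [-7.42 -4.71 63.27] turn 19.18
0 [-10.5 118.3]
5 [-15.1 114.2]
10 [-19.4 109.7]
15 [-23.2 104.8]
20 [-26.6  99.6]
25 [-29.5  94.1]
```

Request:
play_rows(rows=[[[-4,0,0],0,2.5],[[-7.4,0,3],2,2.5],[[-7.4,-4.7,63.3],19.2,2.5],[[-7.4,-4.7,63.3],19.2,2.5],[[-7.4,-4.7,63.3],19.2,2.5],[[-7.4,-4.7,63.3],19.2,2.5],[[-7.4,-4.7,63.3],19.2,2.5],[[-7.4,-4.7,63.3],19.2,2.5],[[-7.4,-4.7,63.3],19.2,2.5],[[-7.4,-4.7,63.3],19.2,2.5],[[-7.4,-4.7,63.3],19.2,2.5],[[-7.4,-4.7,63.3],19.2,2.5]])

```text
time: 6.78
ee_pos: [0.5235, 0.2052, 0.219]
tcp_rot: [131.3, 90.0, -148.3]
wrist_force: [0.9, -0.7, -3.8]
opening: 0.0272
```

Run:
```python
from h import *
go(rk(-10.5,150,82.3+55-19+60),80.5)
```

```text
t 6.78 pos [0.5235 0.2052 0.219 ] x [-0. -0. -1.] jaw 80.48 q [21.4  6.5 10.3 93.9 -0.  30.9] F [ 0.9 -0.7 -3.8] M [-0.   -0.13  0.04] open 0.0272
shift cm [-0.2   4.79 18.55] turn -0.02
```

Request:
play_rows(rows=[[[0,0,0],0,2.5],[[0,0,0],0,2.5],[[0,0,0],0,2.5]])

```text
time: 7.03
ee_pos: [0.524, 0.2033, 0.2188]
tcp_rot: [139.5, 89.9, -140.0]
wrist_force: [0.5, 0.3, -4.5]
opening: 0.0271
```

Run:
```python
from h import *
go(rk(-10.5,150,82.3+55-19+60),80.5)
```

```text
t 7.03 pos [0.524  0.2033 0.2188] x [-0.001 -0.001 -1.   ] jaw 80.54 q [21.2  6.5 10.3 93.9 -0.  30.7] F [ 0.5  0.3 -4.5] M [-0.02  0.01 -0.06] open 0.0271
shift cm [-0.22  4.85 18.72] turn 0.04
```

Request:
play_rows(rows=[[[-0.2,4.8,18.7],0,2.5],[[-0.2,4.8,18.7],0,2.5],[[-0.2,4.8,18.7],0,2.5],[[-0.2,4.8,18.7],0,2.5],[[-0.2,4.8,18.7],0,2.5],[[2.0,4.8,18.7],0,2.5],[[4.0,4.8,18.7],0,2.5],[[4.0,4.8,18.7],0,2.5],[[4.0,4.8,18.7],0,2.5]])

```text
time: 7.78
ee_pos: [0.5079, 0.3939, 0.1785]
tcp_rot: [140.9, 89.8, -138.7]
wrist_force: [-0.1, 0.3, -3.5]
opening: 0.0268
```

```bash
python3 - <<'E'
from h import *
go(rk(-10.5,150,82.3+55-19),80.5)
for n in('scene','top'):
    p,d=bot.camera(n); cv2.imwrite(f'pics/g3{n}.png',p)
E
python3 - <<'E'
import cv2
s=cv2.imread('pics/g3scene.png'); t=cv2.imread('pics/g3top.png')
a=cv2.resize(s[190:310,250:370],None,fx=4,fy=4,interpolation=3); b=cv2.resize(t[150:250,100:220],None,fx=4,fy=4,interpolation=3)
import numpy as np
o=np.zeros((480,800,3),np.uint8); o[:480,:400]=a[:,:400]; o[:400,400:]=b[:,:400]
cv2.imwrite('pics/g3.png',o)
E
```

```text
t 7.78 pos [0.5079 0.3939 0.1785] x [-0.002 -0.002 -1.   ] jaw 80.38 q [37.8 17.5 18.7 91.4 -0.  47.4] F [-0.1  0.3 -3.5] M [-0.   -0.03  0.03] open 0.0268
shift cm [1.75 0.14 0.19] turn -0.12
```

View pics/g3.png

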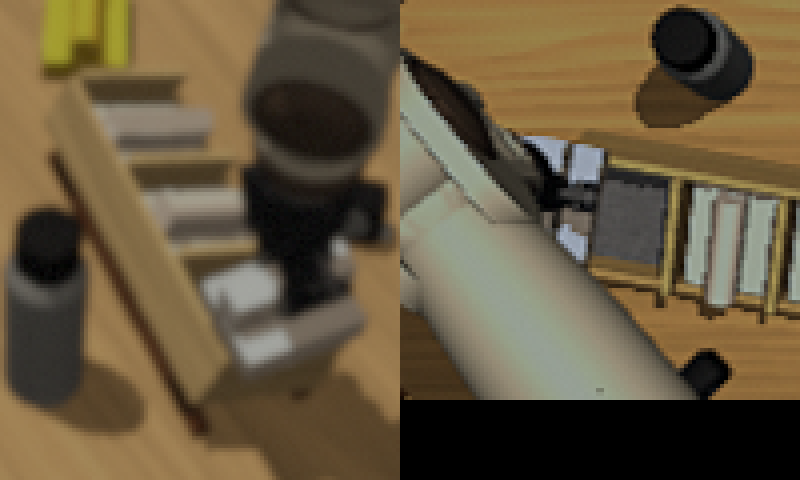

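The block hangs level over the rack's outer end wall, from scene crop (240,285) to (350,320). I'll roll it to 25° against that wall's sloping top edge.

Request:
play_rows(rows=[[[1.0,0.14,0.19],-0.1,2.5],[[1.6,0.14,0.19],-0.1,2.5],[[1.9,0.35,0.19],-0.1,2.5],[[2.2,0.6,0.19],-0.1,2.5],[[2.4,0.8,0.19],-0.1,2.5],[[2.6,1.0,0.19],-0.1,2.5],[[2.6,1.0,0.19],-0.1,2.5]], squeeze=40)

```text
time: 8.47
ee_pos: [0.4991, 0.3992, 0.1552]
tcp_rot: [-65.6, 89.8, 15.0]
wrist_force: [2.4, -1.0, 3.4]
opening: 0.0267
```

Run:
```python
from h import *
st()
```

```text
t 8.47 pos [0.4991 0.3992 0.1552] x [ 0.004  0.001 -1.   ] jaw 80.57 q [38.7 16.3 14.7 88.1 -0.1 48.1] F [ 2.4 -1.   3.4] M [-0.53 -1.   -0.02] open 0.0267
```

Request:
play_rows(rows=[[[0.3,0.2,0],0,2.5],[[0.5,0.4,0],0,2.5],[[0.8,0.6,0],0,2.5],[[1.0,0.75,0],0,2.5],[[1.3,0.9,0],0,2.5],[[1.6,1.05,0],0,2.5],[[1.8,1.1,0],0,2.5],[[1.8,1.1,0],0,2.5]])

```text
time: 9.13
ee_pos: [0.4858, 0.4017, 0.1389]
tcp_rot: [6.6, 89.8, 87.3]
wrist_force: [-14.2, -2.5, 18.4]
opening: 0.0271
```

Run:
```python
from h import *
st()
p,d=bot.camera('scene'); cv2.imwrite('pics/g4.png',cv2.resize(p[200:310,260:370],None,fx=5,fy=5,interpolation=3))
```

```text
t 9.13 pos [0.4858 0.4017 0.1389] x [ 0.     0.003 -1.   ] jaw 80.65 q [39.5 15.1 11.4 86.2  0.1 48.9] F [-14.2  -2.5  18.4] M [-0.75  2.12 -0.21] open 0.0271
```

View pics/g4.png

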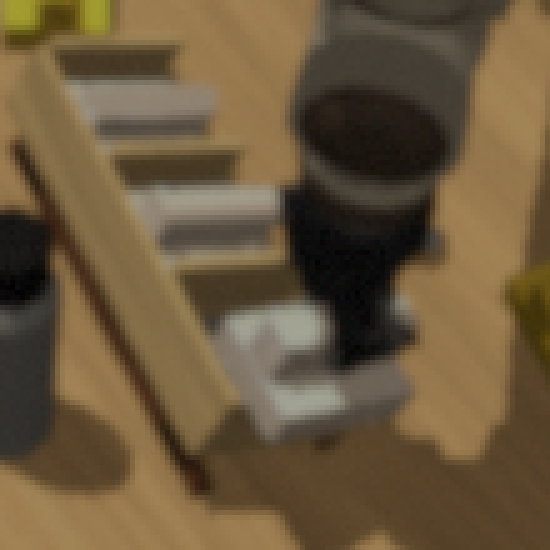

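Request:
play_rows(rows=[[[-1.0,0.4,0],0,2.5],[[-1.8,0.9,0],0,2.5],[[-1.8,0.9,0],0,2.5],[[-1.8,0.9,0],0,2.5],[[-1.8,0.9,0],0,2.5]], squeeze=60)

```text
time: 9.6
ee_pos: [0.4785, 0.4024, 0.1528]
tcp_rot: [141.3, 90.0, -138.1]
wrist_force: [-0.2, 0.5, -3.5]
opening: 0.0272
```

```bash
cat >> h.py <<'E'
C25,S25=np.cos(np.radians(25)),np.sin(np.radians(25))
def piv(xp,y,zp): # TCP world for pivot(grasp point) at slope coords
    return rk(xp*C25-zp*S25,y,xp*S25+zp*C25-19)
E
python3 - <<'E'
from h import *
o,T=st()
q=((o['ee_pos']+[0,0,.019])-RO)@RR*1000; print('pivot slope coords',q)
go(piv(0,100,100),80.5); go(piv(-2,100,54),80.5)
for n,cr in(('scene',(260,200,370,310)),):
    p,d=bot.camera(n); x0,y0,x1,y1=cr
    o=cv2.resize(p[y0:y1,x0:x1],None,fx=5,fy=5,interpolation=3)
    cv2.imwrite('pics/g5.png',o)
E
```

```text
t 9.60 pos [0.4785 0.4024 0.1528] x [-0. -0. -1.] jaw 80.59 q [40.1 14.6 12.3 87.8 -0.  49.5] F [-0.2  0.5 -3.5] M [0.04 0.03 0.01] open 0.0272
pivot slope coords [ 18.70407096 151.62877855 133.77469153]
t 9.60 pos [0.4785 0.4024 0.1528] x [-0. -0. -1.] jaw 80.59 q [40.1 14.6 12.3 87.8 -0.  49.5] F [-0.2  0.5 -3.5] M [0.04 0.03 0.01] open 0.0272
shift cm [ 3.85  0.28 -5.16] turn 0.09
t 9.60 pos [0.4785 0.4024 0.1528] x [-0. -0. -1.] jaw 80.59 q [40.1 14.6 12.3 87.8 -0.  49.5] F [-0.2  0.5 -3.5] M [0.04 0.03 0.01] open 0.0272
shift cm [ 8.11 -1.49 -5.17] turn 0.09
```

View pics/g5.png

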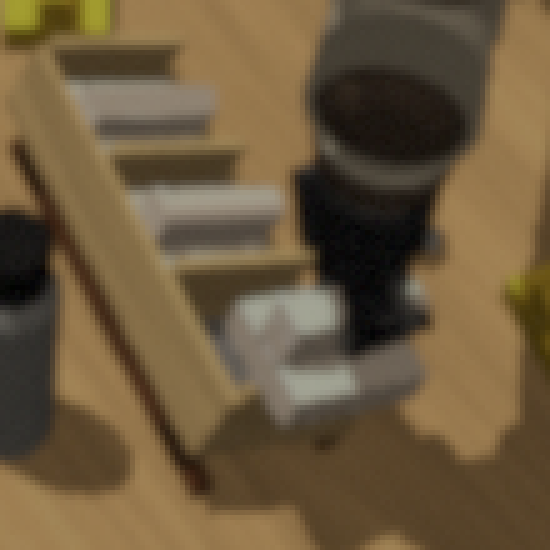

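The block's front end still looks high compared with the rack's own ribs: edge slope −0.26 against about −0.1 in the picture. I'll measure the tilt from depth.

Run:
```python
from h import *
p,d=bot.camera('scene'); P=cloud('scene',d); np.save('pics/g5P.npy',P); cv2.imwrite('pics/g5full.png',p)
hsv=cv2.cvtColor(p,cv2.COLOR_BGR2HSV)
def fit(x0,y0,x1,y1,name):
    sub=P[y0:y1,x0:x1].reshape(-1,3); h=hsv[y0:y1,x0:x1].reshape(-1,3)
    k=(h[:,1]<60)&(h[:,2]>120)&(sub[:,2]>0.02)&(sub[:,2]<.3)
    Q=(sub[k]-RO)@RR*1000
    A=np.c_[Q[:,:2]-np.median(Q[:,:2],0),np.ones(len(Q))]; g=np.ones(len(Q),bool)
    for _ in range(6):
        s=np.linalg.lstsq(A[g],Q[g,2],rcond=None)[0]; r=Q[:,2]-A@s; g=abs(r)<max(2*np.std(r[g]),4)
    print(name,k.sum(),g.sum(),'slope x deg',np.degrees(np.arctan(s[0])),'slope y',np.degrees(np.arctan(s[1])),s[2],'std',np.std(r[g]),np.ptp(Q[g],0))
fit(260+56,200+73,260+73,200+84,'near shoulder')
fit(260+46,200+57,260+68,200+67,'rib top')
fit(260+30,200+38,260+56,200+44,'mid rib ref')
```

```text
near shoulder 104 87 slope x deg -5.209014095733126 slope y 2.7009843453450353 104.04284271697688 std 2.2495216416333728 [54.15223566 27.35129994 11.0034356 ]
rib top 161 161 slope x deg -6.971080605715954 slope y 50.02331352900924 124.92928718161238 std 9.272683536255599 [133.09631688 114.67383892 130.10008389]
mid rib ref 143 141 slope x deg 0.08310587927994637 slope y 32.22576919979455 63.36824982843746 std 5.124422602182625 [108.22590866  51.29991346  41.26672581]
```

Run:
```python
from h import *
go(piv(3,100,134),80.5); go(piv(3,100,75),80.5)
```

```text
t 9.70 pos [0.4785 0.4022 0.1526] x [-0.001 -0.001 -1.   ] jaw 80.58 q [40.  14.6 12.3 87.8  0.  49.5] F [-0.1 -0.3 -4.1] M [ 0.01 -0.01 -0.03] open 0.0268
shift cm [ 0.61  1.44 -5.14] turn 0.08
t 9.70 pos [0.4785 0.4022 0.1526] x [-0.001 -0.001 -1.   ] jaw 80.58 q [40.  14.6 12.3 87.8  0.  49.5] F [-0.1 -0.3 -4.1] M [ 0.01 -0.01 -0.03] open 0.0268
shift cm [ 5.96 -1.05 -5.15] turn 0.08
```

Request:
play_rows(rows=[[[0.6,1.4,-3.0],0.1,2.5],[[0.6,1.4,-5.15],0.1,2.5],[[0.6,1.4,-5.15],0.1,2.5],[[0.6,1.4,-5.15],0.1,2.5],[[1.5,1.0,-5.15],0.1,2.5],[[2.6,0.5,-5.15],0.1,2.5],[[2.6,0.5,-5.15],0.1,2.5]])

```text
time: 10.28
ee_pos: [0.4654, 0.3521, 0.124]
tcp_rot: [139.6, 89.8, -139.9]
wrist_force: [-0.8, -0.7, -5.4]
opening: 0.0275
```

Run:
```python
from h import *
o,T=st()
print(((o['ee_pos']+[0,0,.019])-RO)@RR*1000)
go(piv(3,100,75),80.5)
ims=[]
for n,cr in(('scene',(260,200,370,310)),('top',(110,160,210,260))):
    p,d=bot.camera(n); x0,y0,x1,y1=cr
    ims.append(cv2.resize(p[y0:y1,x0:x1],(400,400),interpolation=3))
cv2.imwrite('pics/g6.png',np.hstack(ims))
```

```text
t 10.28 pos [0.4654 0.3521 0.124 ] x [-0.003 -0.002 -1.   ] jaw 80.48 q [37.1  9.   2.6 83.8 -0.  46.6] F [-0.8 -0.7 -5.4] M [ 0.01  0.08 -0.02] open 0.0275
[  2.3351586   99.89224873 109.56734975]
t 10.28 pos [0.4654 0.3521 0.124 ] x [-0.003 -0.002 -1.   ] jaw 80.48 q [37.1  9.   2.6 83.8 -0.  46.6] F [-0.8 -0.7 -5.4] M [ 0.01  0.08 -0.02] open 0.0275
shift cm [ 3.1  -1.52  0.01] turn -0.02
```

View pics/g6.png

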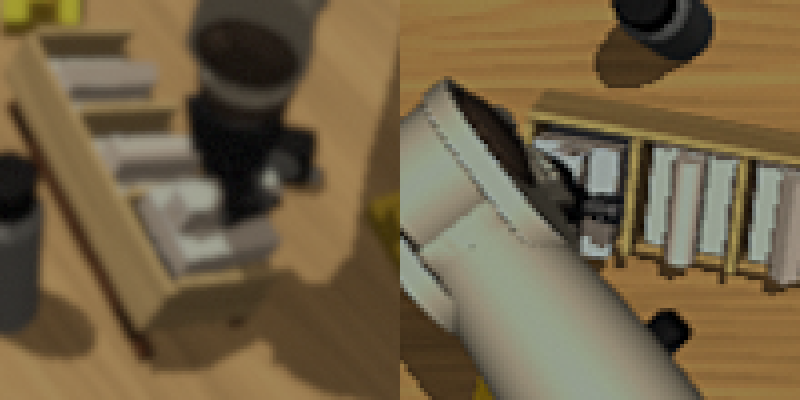

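The block sits between the end wall and the divider without touching, at left crop (200,225). Continuing down square to the floor.

Request:
play_rows(rows=[[[0.8,-0.4,0],0,2.5],[[1.6,-0.8,0],0,2.5],[[2.4,-1.2,0],0,2.5],[[3.1,-1.5,0],0,2.5],[[3.1,-1.5,0],0,2.5],[[3.1,-1.5,0],0,2.5]])

```text
time: 10.88
ee_pos: [0.4799, 0.3496, 0.0956]
tcp_rot: [133.4, 89.9, -146.1]
wrist_force: [0.1, -0.0, -4.2]
opening: 0.0271
```

Run:
```python
from h import *
o,T=st()
print(((o['ee_pos']+[0,0,.019])-RO)@RR*1000)
go(piv(3,100,60),80.5);go(piv(3,100,55),80.5)
```

```text
t 10.88 pos [0.4799 0.3496 0.0956] x [-0.001 -0.001 -1.   ] jaw 80.46 q [36.1 10.5  1.2 80.8  0.  45.6] F [ 0.1 -0.  -4.2] M [-0.01  0.01 -0.06] open 0.0271
[ 3.63712202 99.78195005 77.65785723]
t 10.88 pos [0.4799 0.3496 0.0956] x [-0.001 -0.001 -1.   ] jaw 80.46 q [36.1 10.5  1.2 80.8  0.  45.6] F [ 0.1 -0.  -4.2] M [-0.01  0.01 -0.06] open 0.0271
shift cm [ 1.63 -0.69  0.02] turn -0.04
t 10.88 pos [0.4799 0.3496 0.0956] x [-0.001 -0.001 -1.   ] jaw 80.46 q [36.1 10.5  1.2 80.8  0.  45.6] F [ 0.1 -0.  -4.2] M [-0.01  0.01 -0.06] open 0.0271
shift cm [ 2.08 -0.9   0.02] turn -0.04
```

Request:
play_rows(rows=[[[0.6,-0.25,0],0,2.5],[[1.2,-0.5,0],0,2.5],[[1.6,-0.7,0],0,2.5],[[1.8,-0.8,0],0,2.5],[[2.0,-0.9,0],0,2.5],[[2.1,-0.9,0],0,2.5],[[2.1,-0.9,0],0,2.5]], squeeze=30)

```text
time: 11.47
ee_pos: [0.4867, 0.3491, 0.0783]
tcp_rot: [60.8, 89.8, 141.3]
wrist_force: [-23.8, -2.3, 21.8]
opening: 0.027
```

Run:
```python
from h import *
o,T=st()
print(((o['ee_pos']+[0,0,.019])-RO)@RR*1000)
```

```text
t 11.47 pos [0.4867 0.3491 0.0783] x [-0.002  0.002 -1.   ] jaw 80.56 q [35.6 11.4  0.4 79.   0.2 45. ] F [-23.8  -2.3  21.8] M [-0.85  3.69 -0.32] open 0.0270
[  2.49686523 100.39344877  59.13247919]
```

Request:
play_rows(rows=[[[0.0,0.3,0],0,2.5],[[0.1,0.6,0],0,2.5],[[0.1,0.6,0],0,2.5],[[0.1,0.6,0],0,2.5]], squeeze=30)

```text
time: 11.8
ee_pos: [0.4838, 0.3501, 0.0768]
tcp_rot: [-50.3, 89.8, 30.2]
wrist_force: [-2.7, 0.3, 10.3]
opening: 0.0271
```

Run:
```python
from h import *
o,T=st()
print(((o['ee_pos']+[0,0,.019])-RO)@RR*1000)
ims=[]
for n,cr in(('scene',(270,210,350,290)),('top',(120,170,200,250))):
    p,d=bot.camera(n); x0,y0,x1,y1=cr
    ims.append(cv2.resize(p[y0:y1,x0:x1],(400,400),interpolation=3))
    if n=='scene':
        P=cloud(n,d); np.save('pics/g7P.npy',P)
cv2.imwrite('pics/g7.png',np.hstack(ims))
```

```text
t 11.80 pos [0.4838 0.3501 0.0768] x [ 0.003  0.002 -1.   ] jaw 80.50 q [35.9 10.9 -0.4 78.5 -0.  45.4] F [-2.7  0.3 10.3] M [-0.44  0.06 -0.15] open 0.0271
[ -0.84092564 100.94384445  58.99621788]
```

View pics/g7.png

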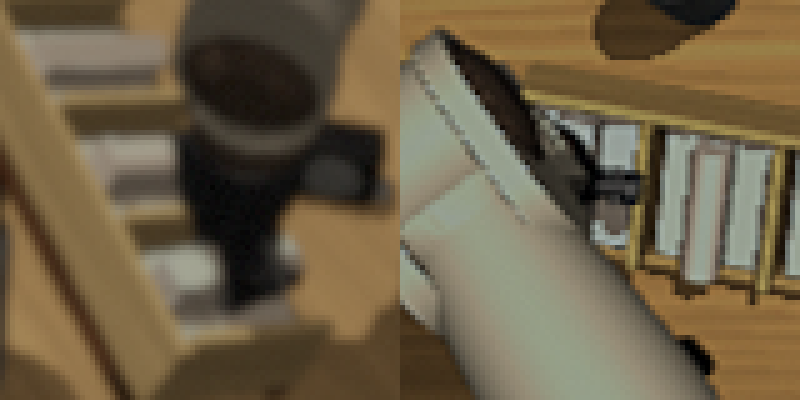

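Run:
```python
from h import *
for n in('scene','top'):
    p,d=bot.camera(n); P=cloud(n,d).reshape(-1,3); h=cv2.cvtColor(p,cv2.COLOR_BGR2HSV).reshape(-1,3)
    q=(P-RO)@RR*1000
    for nm,yl,yh in(('sh-',64,84),('sh+',116,136)):
        k=(q[:,1]>yl)&(q[:,1]<yh)&(abs(q[:,0])<58)&(q[:,2]>10)&(q[:,2]<45)&(h[:,1]<60)&(h[:,2]>90)
        if k.sum()>15:
            s=np.polyfit(q[k,0],q[k,2],1,cov=True); print(n,nm,k.sum(),'tilt err',np.degrees(np.arctan(s[0][0])),'+-',np.degrees(s[1][0,0]**.5),'z at0',s[0][1],q[k,0].min(),q[k,0].max())
```

```text
scene sh+ 35 tilt err -4.943838342056651 +- 1.2338502802044862 z at0 34.0898750722225 -52.48837432012003 26.36090907296897
top sh- 85 tilt err -5.313023239052411 +- 0.7706350015425478 z at0 34.728176730083106 -55.089662939635375 41.63446842812763
```

Both views give about 5° still to go, with the back end on the floor and the front slightly high. I'll lower the grip force and press so it rolls flat.

Request:
play_rows(rows=[[[0.1,0.0,0],0,2.5],[[0.2,0.0,0],0,2.5],[[0.3,0.05,0],0,2.5],[[0.4,0.1,0],0,2.5],[[0.4,0.1,0],0,2.5]], squeeze=20)

```text
time: 12.42
ee_pos: [0.4819, 0.3504, 0.0728]
tcp_rot: [-26.7, 89.8, 53.8]
wrist_force: [-8.1, 0.1, 12.0]
opening: 0.0272
```

```bash
cat >> h.py <<'E'
def tilt(yc=100):
    for n in('scene','top'):
        p,d=bot.camera(n); P=cloud(n,d).reshape(-1,3); h=cv2.cvtColor(p,cv2.COLOR_BGR2HSV).reshape(-1,3)
        q=(P-RO)@RR*1000
        for nm,yl,yh in(('sh-',yc-36,yc-16),('sh+',yc+16,yc+36)):
            k=(q[:,1]>yl)&(q[:,1]<yh)&(abs(q[:,0])<58)&(q[:,2]>10)&(q[:,2]<45)&(h[:,1]<60)&(h[:,2]>90)
            if k.sum()>15:
                s=np.polyfit(q[k,0],q[k,2],1,cov=True); print(n,nm,k.sum(),'tilt err',np.degrees(np.arctan(s[0][0])),'+-',np.degrees(s[1][0,0]**.5),'z at0',s[0][1],q[k,0].min(),q[k,0].max())
E
python3 - <<'E'
from h import *
o,T=st()
print(((o['ee_pos']+[0,0,.019])-RO)@RR*1000); tilt()
E
```

```text
t 12.42 pos [0.4819 0.3504 0.0728] x [ 0.002  0.002 -1.   ] jaw 80.52 q [36.  10.9 -0.9 78.1  0.  45.5] F [-8.1  0.1 12. ] M [-0.45  1.02 -0.24] open 0.0272
[ -4.26809233 100.97688653  56.14114079]
scene sh+ 19 tilt err -0.38926548814118506 +- 1.4930550470525383 z at0 31.48985176630296 -57.130243255752106 26.663324726191462
top sh- 80 tilt err -1.2782681506081608 +- 0.8460632078770345 z at0 30.700041731698903 -56.13798222269826 41.8601629888412
```

Request:
play_rows(rows=[[[0.15,0,0],0,2.5],[[0.2,0,0],0,2.5],[[0.2,0,0],0,2.5],[[0.1,0,0],0,2.9],[[0,0,0],0,3.3],[[0,0,0],0,4.2],[[0,0,0],0,4.8],[[0,0,0],0,4.8]])

```text
time: 13.18
ee_pos: [0.4821, 0.3495, 0.0702]
tcp_rot: [168.0, 90.0, -111.5]
wrist_force: [-0.7, -0.2, -0.4]
opening: 0.0479
```

Run:
```python
from h import *
o,T=st()
print(((o['ee_pos']+[0,0,.019])-RO)@RR*1000); tilt()
```

```text
t 13.18 pos [0.4821 0.3495 0.0702] x [-0. -0. -1.] jaw 80.47 q [35.9 11.1 -1.  78.  -0.  45.5] F [-0.7 -0.2 -0.4] M [ 0.   -0.    0.02] open 0.0479
[ -5.07677534 100.07605266  53.66426035]
top sh- 73 tilt err 0.4553858789450792 +- 0.8434222392427306 z at0 29.026772177464792 -57.682681117116424 41.898460418418686
```

The flat block now lies flush in the compartment: tilt error 0.5 ± 0.8°, shoulder at 29 mm against the expected 28, wrist force zero. Next is the round block. I'll retreat and look at the middle rib.

Request:
play_rows(rows=[[[-3,0,0],0,4.8],[[-7,0,0],0,4.8],[[-10,0,0],0,4.8],[[-10,0,-3],0,4.8],[[-10,0,-7],0,4.8],[[-10,0,-10],0,4.8],[[-10,0,-10],0,4.8],[[-10,0,-10],0,4.8]])

```text
time: 13.95
ee_pos: [0.4656, 0.2499, 0.1709]
tcp_rot: [-48.7, 89.9, 31.7]
wrist_force: [0.5, -0.1, -0.2]
opening: 0.0479
```

Run:
```python
from h import *
go(piv(-6,0,53),80.5)
ims=[]
for n,cr in(('scene',(250,200,350,300)),('top',(120,170,220,270))):
    p,d=bot.camera(n); x0,y0,x1,y1=cr
    ims.append(cv2.resize(p[y0:y1,x0:x1],(400,400),interpolation=3))
cv2.imwrite('pics/g8.png',np.hstack(ims))
tilt()
```

```text
t 13.95 pos [0.4656 0.2499 0.1709] x [ 0.001  0.001 -1.   ] jaw 80.36 q [28.2  1.1 -0.6 88.2  0.  37.9] F [ 0.5 -0.1 -0.2] M [ 0.05 -0.04 -0.05] open 0.0479
shift cm [10.17  0.07  0.09] turn -0.14
scene sh+ 21 tilt err -2.72617289475754 +- 2.0426355113573913 z at0 32.03874721109189 -51.78171044323826 26.356623047905764
```

View pics/g8.png

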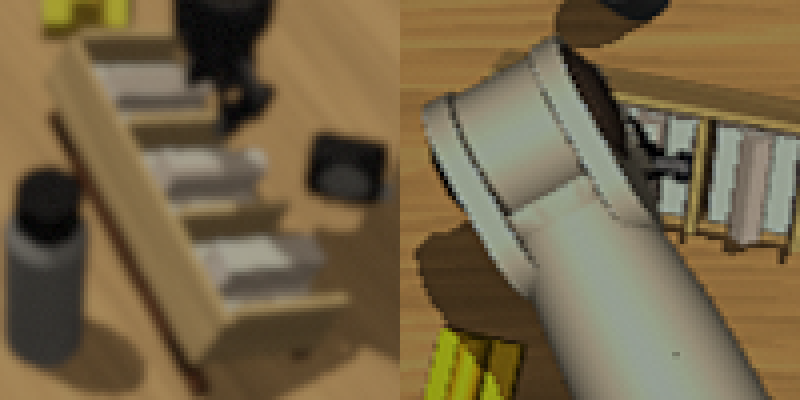

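The flat block sits in the lower compartment (left crop (260,260)), parallel to the others. The middle rib's end, at (250,165), is rounded, which matches the depth profile. It's the only white round-nosed block; the yellow look-alikes lie on the bench. Descending on it.

Request:
play_rows(rows=[[[3,0.07,0.09],-0.1,4.8],[[6,0.07,0.09],-0.1,4.8],[[8,0.07,0.09],-0.1,4.8],[[9.3,0.07,0.09],-0.1,4.8],[[10.1,0.07,0.09],-0.1,4.8],[[10.1,0.07,0.09],-0.1,4.8],[[10.1,0.07,0.09],-0.1,4.8]])

```text
time: 14.73
ee_pos: [0.4649, 0.2525, 0.0696]
tcp_rot: [117.1, 90.0, -162.3]
wrist_force: [0.3, 1.0, 1.5]
opening: 0.0483
```

Run:
```python
from h import *
go(piv(-6,0,53),80.5)
```

```text
t 14.73 pos [0.4649 0.2525 0.0696] x [-0. -0. -1.] jaw 80.62 q [ 28.5   2.1 -10.8  77.1   0.   37.9] F [0.3 1.  1.5] M [-0.02 -0.02 -0.01] open 0.0483
shift cm [ 0.04 -0.04 -0.15] turn 0.12
```

Request:
play_rows(rows=[[[0,0,-0.1],0,4.5],[[0,0,-0.1],0,3.2],[[0,0,-0.1],0,2.4],[[0,0,-0.1],0,2.4],[[0,0,-0.1],0,2.4],[[0,0,-0.1],0,2.4],[[0,0,-0.1],0,2.4]], squeeze=50)

```text
time: 15.32
ee_pos: [0.4652, 0.2513, 0.0707]
tcp_rot: [-51.0, 89.9, 29.6]
wrist_force: [-1.5, 0.1, 5.8]
opening: 0.0271
```

Run:
```python
from h import *
o,T=st()
print(((o['ee_pos']+[0,0,.019])-RO)@RR*1000)
```

```text
t 15.32 pos [0.4652 0.2513 0.0707] x [ 0.002  0.001 -1.   ] jaw 80.58 q [ 28.4   1.9 -10.9  77.1   0.   37.8] F [-1.5  0.1  5.8] M [-0.18  0.26 -0.07] open 0.0271
[-5.23285521  0.41890798 54.35137477]
```

Request:
play_rows(rows=[[[-0.9,0.4,0],0,2.4],[[-1.8,0.85,0],0,2.4],[[-2.7,1.25,0],0,2.4],[[-3.6,1.7,0],0,2.4],[[-4.5,2.1,0],0,2.4],[[-5.4,2.5,0],0,2.4],[[-6.4,3.0,0],0,2.4],[[-6.4,3.0,0],0,2.4],[[-6.4,3.0,0],0,2.4]])

```text
time: 16.07
ee_pos: [0.4352, 0.2562, 0.1341]
tcp_rot: [-47.6, 89.9, 33.0]
wrist_force: [-0.2, -0.2, -4.5]
opening: 0.0266
```

Run:
```python
from h import *
o,T=st()
print(((o['ee_pos']+[0,0,.019])-RO)@RR*1000)
go([0.55,0.01,0.22],80.5)
ims=[]
for n,cr in(('scene',(250,190,350,290)),('top',(120,170,220,270))):
    p,d=bot.camera(n); x0,y0,x1,y1=cr
    ims.append(cv2.resize(p[y0:y1,x0:x1],(400,400),interpolation=3))
    if n=='top': print('px of bench spot',proj('top',[[.56,.01,0],[.5,.05,0],[.62,-.04,0]]))
cv2.imwrite('pics/g9.png',np.hstack(ims))
```

```text
t 16.07 pos [0.4352 0.2562 0.1341] x [ 0.001  0.001 -1.   ] jaw 80.61 q [30.5 -2.1 -7.9 84.1  0.  39.9] F [-0.2 -0.2 -4.5] M [-0.01  0.03 -0.02] open 0.0266
[ -6.08673875   0.33066725 124.63914973]
t 16.07 pos [0.4352 0.2562 0.1341] x [ 0.001  0.001 -1.   ] jaw 80.61 q [30.5 -2.1 -7.9 84.1  0.  39.9] F [-0.2 -0.2 -4.5] M [-0.01  0.03 -0.02] open 0.0266
shift cm [ -8.59 -15.35 -22.42] turn 0.11
px of bench spot [[246.30612462 187.21799093]
 [236.15537469 202.6585197 ]
 [258.97162893 171.81628352]]
```

View pics/g9.png

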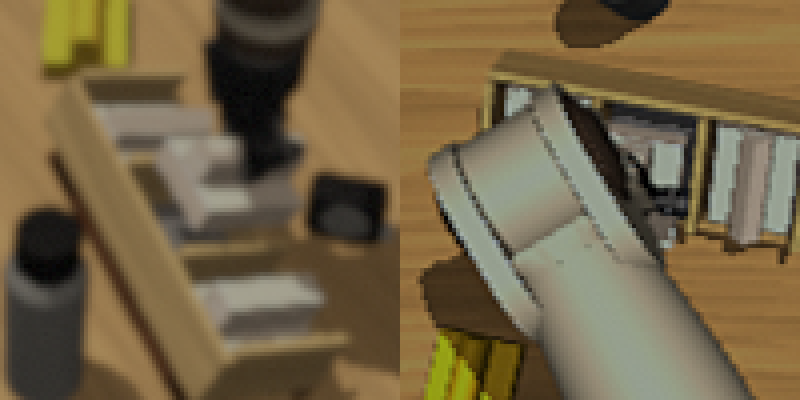

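The round block is out of the middle compartment, still tilted, at left crop (225,185). I'll take it to the clear bench spot near top pixel (246,187) to level it, clear of the yellow block.

Request:
play_rows(rows=[[[-4,0,0],0,2.4],[[-7.5,-1,0],0,2.4],[[-8.6,-15.4,-22.4],-18.9,2.4],[[-8.6,-15.4,-22.4],-18.9,2.4],[[-8.6,-15.4,-22.4],-18.9,2.4],[[-8.6,-15.4,-22.4],-18.9,2.4],[[-8.6,-15.4,-22.4],-18.9,2.4],[[-8.6,-15.4,-22.4],-18.9,2.4],[[-8.6,-15.4,-22.4],-18.9,2.4],[[-8.6,-15.4,-22.4],-18.9,2.4],[[-8.6,-15.4,-22.4],-18.9,2.4],[[-8.6,-15.4,-22.4],-18.9,2.4]])

```text
time: 17.17
ee_pos: [0.5502, 0.0097, 0.2186]
tcp_rot: [68.6, 89.9, 168.0]
wrist_force: [-0.1, 0.2, -4.2]
opening: 0.0267
```

Run:
```python
from h import *
o,T=st()
h=HR
# pivot above bench with front bottom corner touching (grip 1mm uphill of centre?), grasp 54.4 above underside
c,s=C25,S25; g=54.4-1.7; 
for th in (25,20,15,10,5,0):
    t=np.radians(th); r=[52*np.cos(t)-g*np.sin(t), g*np.cos(t)+52*np.sin(t)]; print(th,np.round(r,1),'tcp z',round(r[1]-19,1))
go([0.535,0.0,0.065],99.46)
```

```text
t 17.17 pos [0.5502 0.0097 0.2186] x [-0.001  0.    -1.   ] jaw 99.45 q [ 1.   4.8  8.5 93.8  0.  -8.4] F [-0.1  0.2 -4.2] M [-0.01  0.07 -0.01] open 0.0267
25 [24.9 69.7] tcp z 50.7
20 [30.8 67.3] tcp z 48.3
15 [36.6 64.4] tcp z 45.4
10 [42.1 60.9] tcp z 41.9
5 [47.2 57. ] tcp z 38.0
0 [52.  52.7] tcp z 33.7
t 17.17 pos [0.5502 0.0097 0.2186] x [-0.001  0.    -1.   ] jaw 99.45 q [ 1.   4.8  8.5 93.8  0.  -8.4] F [-0.1  0.2 -4.2] M [-0.01  0.07 -0.01] open 0.0267
shift cm [15.36  1.66 -0.71] turn -0.01
```

Request:
play_rows(rows=[[[4,1.5,-0.7],0,2.4],[[8,1.5,-0.7],0,2.4],[[12,1.5,-0.7],0,2.4],[[14.5,1.5,-0.7],0,2.4],[[15.8,1.5,-0.7],0,2.4],[[15.8,1.5,-0.7],0,2.4],[[15.8,1.5,-0.7],0,2.4]])

```text
time: 17.75
ee_pos: [0.5361, 0.0013, 0.0612]
tcp_rot: [75.2, 89.9, 174.7]
wrist_force: [-0.0, 0.7, -3.6]
opening: 0.0268
```

Run:
```python
from h import *
o,T=st()
p,d=bot.camera('scene'); cv2.imwrite('pics/g10.png',cv2.resize(p[130:250,210:330],(600,600),interpolation=3))
```

```text
t 17.75 pos [0.5361 0.0013 0.0612] x [-0.001  0.    -1.   ] jaw 99.57 q [  0.1   3.3 -10.5  76.3   0.   -9.4] F [-0.   0.7 -3.6] M [ 0.04  0.   -0.  ] open 0.0268
```

View pics/g10.png

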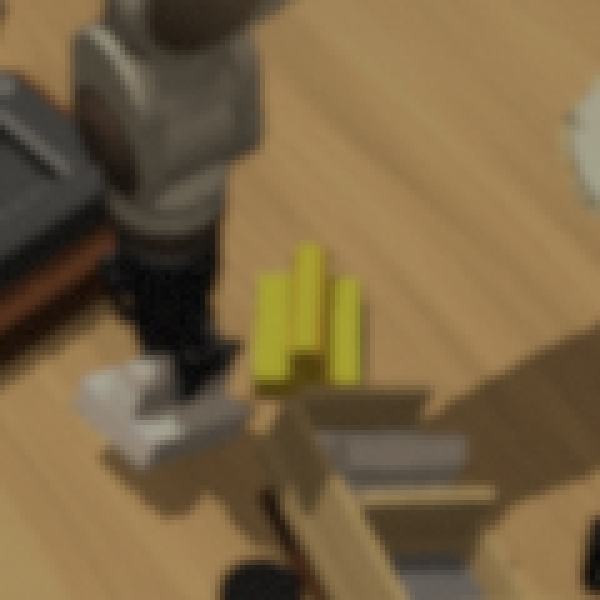

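The block hangs tilted over clear bench with its front end low at (235,410). I'll roll it flat on the bench with a light grip.

Request:
play_rows(rows=[[[0.6,0,0],0,2.4],[[1.0,0,0],0,2.4],[[1.3,-0.6,0],0,2.4],[[1.6,-1.2,0],0,2.4],[[1.9,-1.7,0],0,2.4],[[2.1,-1.9,0],0,2.4],[[2.1,-1.9,0],0,2.4]], squeeze=20)

```text
time: 18.38
ee_pos: [0.5571, 0.0037, 0.041]
tcp_rot: [-90.1, 89.8, 9.4]
wrist_force: [2.1, 1.6, 3.5]
opening: 0.0273
```

Run:
```python
from h import *
o,T=st()
```

```text
t 18.38 pos [0.5571 0.0037 0.041 ] x [ 0.003  0.    -1.   ] jaw 99.49 q [ 0.4  6.4 -9.4 74.   0.  -9.1] F [2.1 1.6 3.5] M [ 0.3  -0.13 -0.13] open 0.0273
```

Request:
play_rows(rows=[[[0.2,-0.3,0],0,2.4],[[0.4,-0.6,0],0,2.4],[[0.6,-0.8,0],0,2.4],[[0.8,-0.8,0],0,2.4],[[0.9,-0.8,0],0,2.4],[[0.9,-0.8,0],0,2.4]], squeeze=20)

```text
time: 18.88
ee_pos: [0.5657, 0.0051, 0.0326]
tcp_rot: [-91.7, 89.7, 7.8]
wrist_force: [5.1, 1.7, 7.3]
opening: 0.0268
```

```bash
cat >> h.py <<'E'
def shoulder(u0,v0,u1,v1,n='scene',lo=.01,hi=.2,yaw=9.46):
    p,d=bot.camera(n); P=cloud(n,d); h=cv2.cvtColor(p,cv2.COLOR_BGR2HSV)
    return p,P,h
E
python3 - <<'E'
from h import *
o,T=st(); c=o['ee_pos']*[1,1,0]
for n in('scene','top'):
    p,d=bot.camera(n); P=cloud(n,d).reshape(-1,3); h=cv2.cvtColor(p,cv2.COLOR_BGR2HSV).reshape(-1,3)
    q=(P-c)@HR*1000
    for nm,yl,yh in(('-',-38,-16),('+',16,38)):
        k=(q[:,1]>yl)&(q[:,1]<yh)&(abs(q[:,0])<60)&(q[:,2]>12)&(q[:,2]<50)&(h[:,1]<60)&(h[:,2]>90)
        if k.sum()>15:
            s,cv=np.polyfit(q[k,0],q[k,2],1,cov=True); print(n,nm,k.sum(),'tilt',np.degrees(s[0]),'+-',np.degrees(cv[0,0]**.5),'z0',s[1],np.percentile(q[k,0],[1,99]))
    if n=='scene': cv2.imwrite('pics/g11.png',cv2.resize(p[150:240,200:290],(600,600),interpolation=3))
E
```

```text
t 18.88 pos [0.5657 0.0051 0.0326] x [ 0.005  0.001 -1.   ] jaw 99.49 q [ 0.5  7.7 -9.  73.   0.  -9. ] F [5.1 1.7 7.3] M [ 0.41 -0.61 -0.05] open 0.0268
scene - 36 tilt -6.286428313727958 +- 3.2932198579185026 z0 32.33062932112574 [ 1.608614   45.78524979]
scene + 143 tilt 0.9813445576427868 +- 0.7406578388777486 z0 28.458641071211918 [-55.98630778  44.90882255]
```

View pics/g11.png

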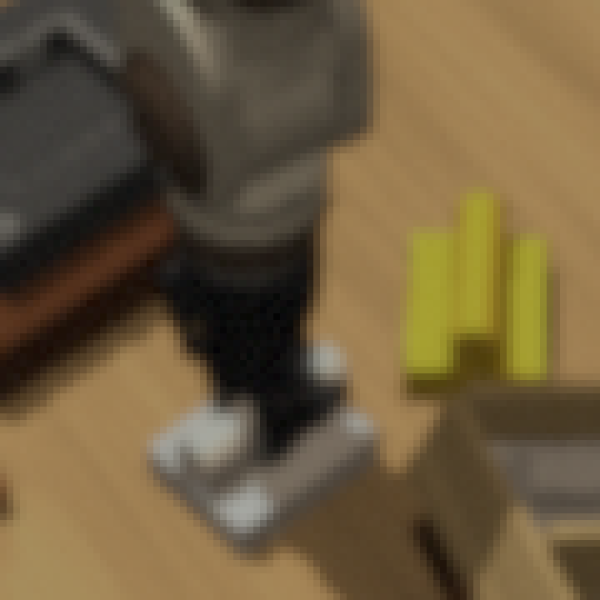

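Request:
play_rows(rows=[[[0.15,0,0],0,2.4],[[0.2,0,0],0,2.4],[[0.2,0,0],0,2.4],[[0.1,0,0],0,2.9],[[0,0,0],0,3.4],[[0,0,0],0,4.8],[[-1,0,0],0,4.8],[[-4,0,0],0,4.8],[[-8,0,0],0,4.8],[[-10,0,0],0,4.8],[[-10,0,0],0,4.8],[[-10,0,0],0,4.8]])

```text
time: 19.98
ee_pos: [0.5641, 0.0047, 0.1331]
tcp_rot: [-100.7, 89.9, -1.3]
wrist_force: [0.3, -0.0, 0.0]
opening: 0.0477
```

Run:
```python
from h import *
o,T=st()
p,d=bot.camera('scene'); cv2.imwrite('pics/g12full.png',p)
P=cloud('scene',d)
h=cv2.cvtColor(p,cv2.COLOR_BGR2HSV)
z=P[...,2]; near=np.hypot(P[...,0]-.56,P[...,1]-.005)<.1
m=(near&(z>.012)&(z<.045)&(h[...,1]<70)&(h[...,2]>80))
q=(P-[.5657,.0051,0])@HR*1000
Q=q[m]; 
for nm,yl,yh in(('-',-45,-16),('+',16,45)):
    k=(Q[:,1]>yl)&(Q[:,1]<yh); s,cv=np.polyfit(Q[k,0],Q[k,2],1,cov=True)
    print(nm,k.sum(),'x',np.percentile(Q[k,0],[1,3,97,99]),'tilt',np.degrees(s[0]),np.degrees(cv[0,0]**.5),'z',s[1],'y',np.percentile(Q[k,1],[2,98]))
# rib pixels
m=near&(z>.05)&(z<.08)&(h[...,1]<70); Q=q[m]; 
print('rib',len(Q),'x',np.percentile(Q[:,0],[1,3,97,99]),'ymed',np.median(Q[:,1]))
cv2.imwrite('pics/g12.png',cv2.resize(p[150:240,200:290],(600,600),interpolation=3))
```

```text
t 19.98 pos [0.5641 0.0047 0.1331] x [ 0.003 -0.    -1.   ] jaw 99.48 q [ 0.5  5.9  0.2 84.2 -0.  -9. ] F [ 0.3 -0.   0. ] M [ 0.01 -0.03  0.01] open 0.0477
- 65 x [-54.80264511 -50.60641756  44.31207853  44.87095564] tilt -0.7085031171946338 0.8866044518394542 z 27.35189757736717 y [-39.87889841 -19.21722401]
+ 212 x [-56.8494052  -54.23559126  43.2298823   44.36061229] tilt -0.41184580611047733 0.8119926733292535 z 27.466315621688363 y [16.45702611 43.09628061]
rib 192 x [-58.94593808 -53.83255874  44.29519158  45.32355538] ymed 6.542532224489915
```

View pics/g12.png

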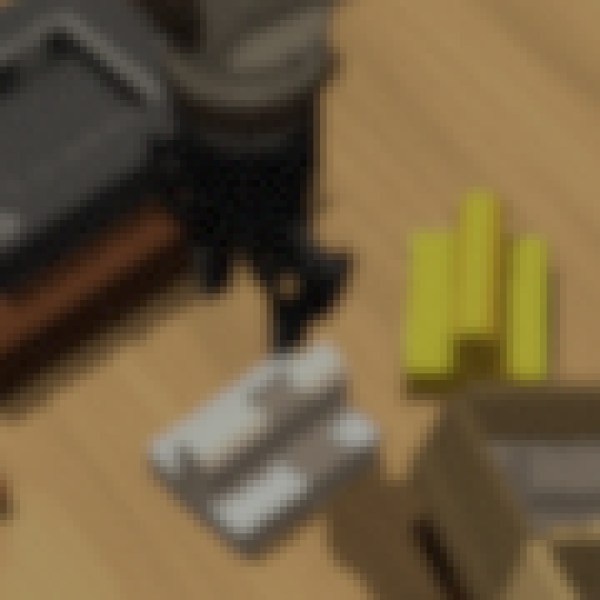

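It lies level on the bench: shoulder at 27.4 mm, tilt −0.5 ± 0.8°. The block's centre is about 5 mm nearer the robot than the grip was, so I'll regrasp centred and lower.

Run:
```python
from h import *
go([.5606,.0042,.032],99.46)
```

```text
t 20.03 pos [0.5634 0.0048 0.1315] x [ 0. -0. -1.] jaw 99.48 q [ 0.5  6.   0.1 84.1 -0.  -9. ] F [ 0.5  0.4 -1.7] M [-0.01 -0.02 -0.07] open 0.0482
shift cm [ 9.95  0.29 -0.01] turn 0.02
```

Request:
play_rows(rows=[[[3.5,0.3,0],0,4.8],[[7,0.3,0],0,4.8],[[9,0.3,0],0,4.8],[[9.9,0.3,0],0,4.8],[[9.9,0.3,0],0,4.8],[[9.9,0.3,0],0,3.3],[[9.9,0.3,0],0,2.4],[[9.9,0.3,0],0,2.4],[[9.9,0.3,0],0,2.4],[[9.9,0.3,0],0,2.4],[[9.9,0.3,0],0,2.4],[[9.9,0.3,0],0,2.4]], squeeze=80)

```text
time: 21.03
ee_pos: [0.5613, 0.0043, 0.0339]
tcp_rot: [-98.1, 89.9, 1.4]
wrist_force: [-0.5, 0.2, 5.2]
opening: 0.0259
```

Run:
```python
from h import *
o,T=st()
```

```text
t 21.03 pos [0.5613 0.0043 0.0339] x [ 0.002  0.    -1.   ] jaw 99.48 q [ 0.4  7.2 -9.4 73.3  0.  -9. ] F [-0.5  0.2  5.2] M [0.13 0.23 0.02] open 0.0259
```

Request:
play_rows(rows=[[[-4,0,0],0,2.4],[[-8,0,0],0,2.4],[[-12,0,0],0,2.4],[[-14,0,0],0,2.4],[[-14,0,0],0,2.4],[[-14,0,0],0,2.4]])

```text
time: 21.53
ee_pos: [0.561, 0.0043, 0.1731]
tcp_rot: [-100.5, 89.9, -1.0]
wrist_force: [0.4, -0.5, -5.8]
opening: 0.0261
```

Run:
```python
from h import *
for n in('scene','top'):
    p,d=bot.camera(n); P=cloud(n,d); z=P[...,2]; hsv=cv2.cvtColor(p,cv2.COLOR_BGR2HSV)
    near=np.hypot(P[...,0]-.566,P[...,1]+.236)<.16
    m=(near&(z>.076)&(z<.104)&(hsv[...,1]<90)).astype(np.uint8)
    m=cv2.morphologyEx(m,cv2.MORPH_CLOSE,np.ones((5,5),np.uint8))
    cs,_=cv2.findContours(m,cv2.RETR_EXTERNAL,cv2.CHAIN_APPROX_NONE); c=max(cs,key=cv2.contourArea)
    q=plane(n,c[:,0,:],0.09)[:,:2]; print(n,'steel',cv2.minAreaRect((q*1000).astype(np.float32)))
    # pocket: deep pixels inside
    v,u=np.nonzero(near&(z>.05)&(z<.078)&(np.hypot(P[...,0]-.566,P[...,1]+.236)<.06))
    cv2.imwrite(f'pics/g13{n}.png',p)
s=cv2.imread('pics/g13scene.png'); t=cv2.imread('pics/g13top.png')
cv2.imwrite('pics/g13.png',np.hstack([cv2.resize(s[130:220,155:255],(400,360),interpolation=3),cv2.resize(t[140:230,265:365],(400,360),interpolation=3)]))
o,T=st()
```

```text
scene steel ((563.6094970703125, -225.13034057617188), (191.10594177246094, 171.71827697753906), 9.475010871887207)
top steel ((565.9521484375, -235.90487670898438), (183.47567749023438, 154.1167755126953), 9.490392684936523)
t 21.63 pos [0.5598 0.0043 0.1704] x [-0.003 -0.    -1.   ] jaw 99.48 q [ 0.4  5.6  4.1 88.6 -0.  -9. ] F [ 0.3  0.7 -4.4] M [0.02 0.01 0.01] open 0.0263
```

View pics/g13.png

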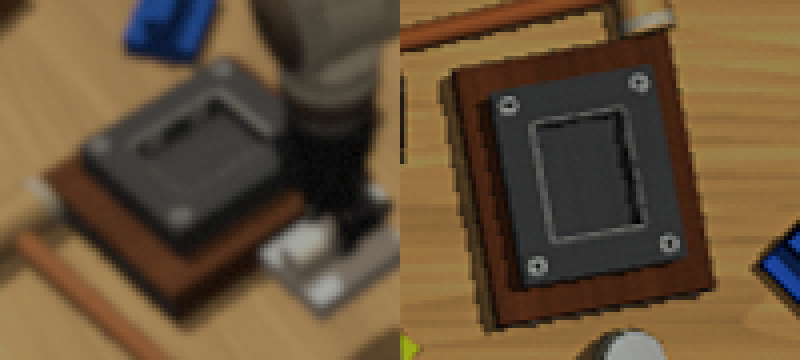

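Run:
```python
from h import *
print(plane('top',[[311.75,183.1]],.09),plane('scene',[[204.87,165.0]],.09))
t=cv2.imread('pics/g13top.png'); 
# bright chamfer outline
g=cv2.cvtColor(t,cv2.COLOR_BGR2GRAY)[163:205,293:332]; 
m=(g>75).astype(np.uint8); n,l,s,c=cv2.connectedComponentsWithStats(m,connectivity=8)
for i in range(1,n):
    if s[i,2]>15 and s[i,3]>15:
        v,u=np.nonzero(l==i); q=plane('top',np.c_[u+293,v+163],.089)[:,:2]; print(s[i],cv2.minAreaRect((q*1000).astype(np.float32)))
go([.566,-.2355,.17],99.46)
```

```text
[[ 0.56594068 -0.23577943  0.09      ]] [[ 0.56222605 -0.23544667  0.09      ]]
[ 4  7 29 31 73] ((544.597412109375, -211.3544921875), (139.13575744628906, 69.68267059326172), 42.99256896972656)
t 21.63 pos [0.5598 0.0043 0.1704] x [-0.003 -0.    -1.   ] jaw 99.48 q [ 0.4  5.6  4.1 88.6 -0.  -9. ] F [ 0.3  0.7 -4.4] M [0.02 0.01 0.01] open 0.0263
shift cm [  0.04   3.34 -23.75] turn 0.02
```

The two cameras differ by about 4 mm in x, and allowing for that both put the tool at about (0.5625, −0.236) for a centred block. Moving over the pocket.

Request:
play_rows(rows=[[[0,3.7,-23.7],0,2.4],[[0,3.7,-23.7],0,2.4],[[0,3.7,-23.7],0,2.4],[[0,3.7,-23.7],0,2.4],[[0,3.7,-23.7],0,2.4],[[0,3.7,-23.7],0,2.4],[[0,3.7,-23.7],0,2.4],[[0,3.7,-23.7],0,2.4],[[0,3.7,-23.7],0,2.4]])

```text
time: 22.38
ee_pos: [0.5623, -0.2353, 0.1704]
tcp_rot: [52.4, 89.8, 151.8]
wrist_force: [-0.4, -0.4, -4.1]
opening: 0.0261
```

Run:
```python
from h import *
go([.5625,-.2359,.134],99.46)
```

```text
t 22.38 pos [ 0.5623 -0.2353  0.1704] x [-0.003  0.002 -1.   ] jaw 99.45 q [-22.7  12.6  11.9  89.5   0.  -32.2] F [-0.4 -0.4 -4.1] M [ 0.11 -0.04  0.02] open 0.0261
shift cm [ 3.64 -0.01 -0.07] turn -0.01
```

Request:
play_rows(rows=[[[1.5,0,-0.05],0,2.4],[[3,0,-0.05],0,2.4],[[3.6,0,-0.05],0,2.4],[[3.6,0,-0.05],0,2.4],[[3.6,0,-0.05],0,2.4]])

```text
time: 22.8
ee_pos: [0.563, -0.2351, 0.1363]
tcp_rot: [54.8, 90.0, 154.4]
wrist_force: [0.5, 0.2, -4.5]
opening: 0.0263
```

Run:
```python
from h import *
st()
ims=[]
for n,cr in(('scene',(155,120,245,210)),('top',(270,140,360,230))):
    p,d=bot.camera(n); x0,y0,x1,y1=cr; ims.append(cv2.resize(p[y0:y1,x0:x1],(400,400),interpolation=3))
cv2.imwrite('pics/g14.png',np.hstack(ims))
```

```text
t 22.80 pos [ 0.563  -0.2351  0.1363] x [-0.001  0.    -1.   ] jaw 99.55 q [-22.7  12.4   7.9  85.6   0.  -32.2] F [ 0.5  0.2 -4.5] M [-0.05 -0.05 -0.02] open 0.0263
```

View pics/g14.png

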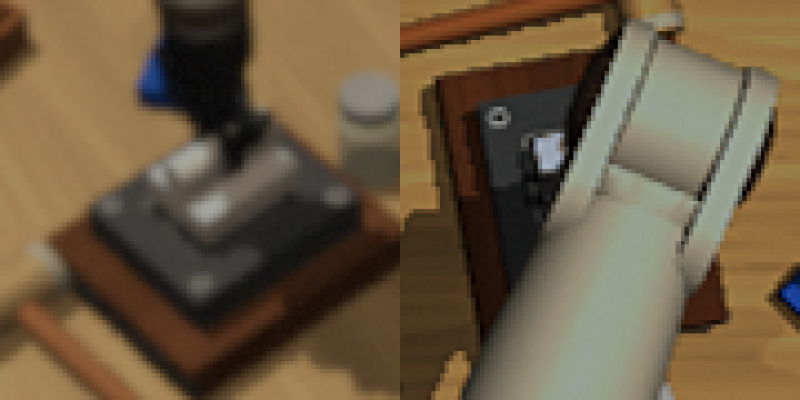

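Request:
play_rows(rows=[[[0.6,0,0],0,2.4],[[1.1,0,0],0,2.4],[[1.4,0,0],0,2.4],[[1.7,0,0],0,2.4],[[2.0,0,0],0,2.4],[[2.0,0,0],0,2.4],[[2.0,0,0],0,2.4]])

```text
time: 23.48
ee_pos: [0.5638, -0.2361, 0.1168]
tcp_rot: [-103.1, 89.9, -3.6]
wrist_force: [4.9, 0.7, -2.4]
opening: 0.0266
```

Run:
```python
from h import *
st()
```

```text
t 23.48 pos [ 0.5638 -0.2361  0.1168] x [ 0.002 -0.    -1.   ] jaw 99.50 q [-22.7  12.5   5.9  83.3   0.  -32.2] F [ 4.9  0.7 -2.4] M [ 0.2  -1.12  0.06] open 0.0266
```

It's 7 mm in, centred by the lead-in with only 5 N of side force. I'll shift 1 mm to +x and keep going.

Request:
play_rows(rows=[[[0.0,-0.1,0],0,2.4],[[0.3,-0.1,0],0,2.4],[[0.6,-0.1,0],0,2.4],[[0.9,-0.1,0],0,2.4],[[1.2,-0.1,0],0,2.4],[[1.2,-0.1,0],0,2.4]])

```text
time: 23.98
ee_pos: [0.5641, -0.2356, 0.1046]
tcp_rot: [-58.6, 90.0, 40.9]
wrist_force: [0.8, 4.1, 2.5]
opening: 0.0262
```

Run:
```python
from h import *
st()
```

```text
t 23.98 pos [ 0.5641 -0.2356  0.1046] x [ 0.  0. -1.] jaw 99.49 q [-22.7  12.7   4.8  82.    0.  -32.2] F [0.8 4.1 2.5] M [ 0.86 -0.17 -0.01] open 0.0262
```

Request:
play_rows(rows=[[[0.2,0,0.08],0,2.4],[[0.5,0,0.08],0,2.4],[[0.8,0,0.08],0,2.4],[[1.0,0,0.08],0,2.4],[[1.1,0,0.08],0,2.4],[[1.1,0,0.08],0,2.4]])

```text
time: 24.48
ee_pos: [0.5641, -0.2355, 0.096]
tcp_rot: [-127.5, 89.8, -28.0]
wrist_force: [-5.7, 2.3, 17.1]
opening: 0.026
```

Run:
```python
from h import *
st()
```

```text
t 24.48 pos [ 0.5641 -0.2355  0.096 ] x [ 0.002 -0.001 -1.   ] jaw 99.46 q [-22.6  12.6   3.7  80.9  -0.  -32.1] F [-5.7  2.3 17.1] M [0.8  0.74 0.06] open 0.0260
```

Request:
play_rows(rows=[[[0.1,0,0],0,2.4],[[0.25,0,0],0,2.4],[[0.25,0,0],0,2.4],[[0.25,0,0],0,2.4]])

```text
time: 24.82
ee_pos: [0.5641, -0.2355, 0.0959]
tcp_rot: [-124.7, 89.7, -25.2]
wrist_force: [-12.8, 5.7, 31.6]
opening: 0.0263
```

Run:
```python
from h import *
st()
```

```text
t 24.82 pos [ 0.5641 -0.2355  0.0959] x [ 0.004 -0.002 -1.   ] jaw 99.46 q [-22.7  12.5   3.6  80.8  -0.  -32.1] F [-12.8   5.7  31.6] M [1.43 2.14 0.03] open 0.0263
```

It has bottomed: 36 N gives no further travel, at exactly the home height. Unload, release, retreat and look.

Request:
play_rows(rows=[[[-0.2,0,0],0,2.4],[[-0.35,0,0],0,2.4],[[-0.35,0,0],0,3.0],[[-0.35,0,0],0,4.0],[[-0.35,0,0],0,4.8],[[-0.35,0,0],0,4.8],[[-3,0,0],0,4.8],[[-7,0,0],0,4.8],[[-11,0,0],0,4.8],[[-15,0,0],0,4.8]])

```text
time: 25.65
ee_pos: [0.5634, -0.235, 0.2421]
tcp_rot: [71.6, 89.9, 171.1]
wrist_force: [-0.2, 0.1, 0.1]
opening: 0.0482
```

Request:
play_rows(rows=[[[-4,4,4],0,4.8],[[-8,12,8],0,4.8],[[-10,20,14],0,4.8],[[-10,20,20],0,4.8],[[-10,20,20],0,4.8],[[-10,20,20],0,4.8],[[-10,20,20],0,4.8],[[-10,20,20],0,4.8]])

```text
time: 26.32
ee_pos: [0.3304, -0.0689, 0.3433]
tcp_rot: [-107.1, 89.8, -7.6]
wrist_force: [-0.8, 0.0, -0.1]
opening: 0.0479
```

Run:
```python
from h import *
st()
for n,cr in(('scene',(140,110,340,300)),('top',(130,120,350,260))):
    p,d=bot.camera(n); x0,y0,x1,y1=cr; cv2.imwrite(f'pics/g15{n}.png',cv2.resize(p[y0:y1,x0:x1],None,fx=3.1,fy=3.1,interpolation=3))
    P=cloud(n,d).reshape(-1,3); h=cv2.cvtColor(p,cv2.COLOR_BGR2HSV).reshape(-1,3)
    q=(P-[.566,-.2355,0])@HR*1000
    for nm,lo,hi in(('sh-',-36,-18),('sh+',18,36),('rib',-7,7)):
        k=(abs(q[:,0])<46)&(q[:,1]>lo)&(q[:,1]<hi)&(q[:,2]>70)&(q[:,2]<145)
        if k.sum()>10: s=np.polyfit(q[k,0],q[k,2],1); print(n,nm,k.sum(),'tilt',np.degrees(s[0]),'med z',np.median(q[k,2]))
    k=(abs(q[:,0])>62)&(abs(q[:,0])<85)&(abs(q[:,1])<60)&(q[:,2]>70)&(q[:,2]<120); print(n,'steel z',np.median(q[k,2]))
```

```text
t 26.32 pos [ 0.3304 -0.0689  0.3433] x [ 0.003 -0.    -1.   ] jaw 99.52 q [-11.8 -19.1   1.4 110.3   0.  -21.3] F [-0.8  0.  -0.1] M [0.01 0.02 0.04] open 0.0479
scene sh- 19 tilt -4.017999274810249 med z 90.57178754544148
scene sh+ 108 tilt -1.464097932317659 med z 92.59982578034331
scene rib 68 tilt -12.432825520969873 med z 124.01702034320562
scene steel z 89.27599588907376
top sh- 114 tilt -3.406326299592745 med z 91.77128564942217
top sh+ 120 tilt -1.5719690558720154 med z 91.80967699520016
top rib 96 tilt -1.3396612686366418 med z 126.38633912397634
top steel z 90.84208051938592
```

View pics/g15scene.png

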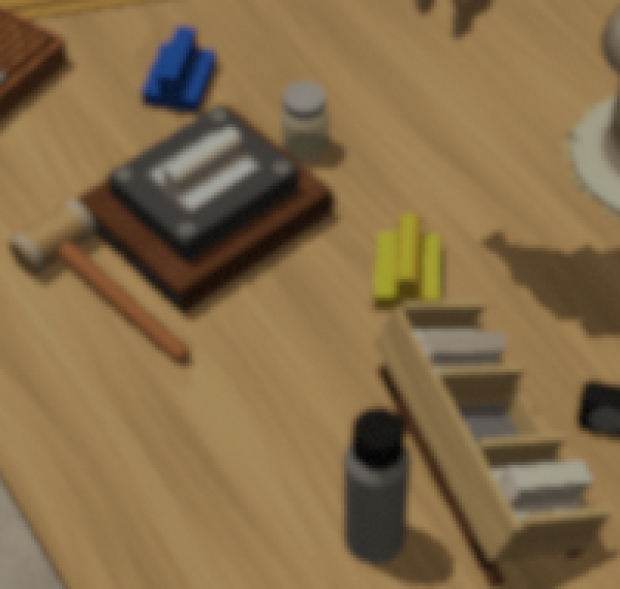

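View pics/g15top.png

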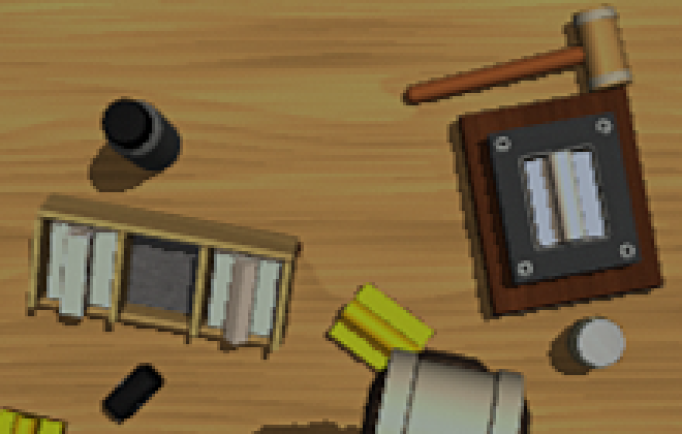

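The round block is in the holder (top crop (565,198)), the flat block is in the left compartment, and nothing else has moved. The depth fit suggests the near end could be 1–2° proud, though the noise is about 1°. I'll confirm by pressing the crest with closed fingers, near end first and then the middle.

Run:
```python
from h import *
go([.5413,-.2396,.150],99.46)
```

```text
t 26.42 pos [ 0.3325 -0.0698  0.3426] x [ 0.004 -0.001 -1.   ] jaw 99.58 q [-11.8 -18.9   1.5 110.1  -0.  -21.4] F [0.  0.1 0.7] M [-0.05 -0.05 -0.  ] open 0.0483
shift cm [ 19.26 -17.76 -20.22] turn 0.12
```

Request:
play_rows(rows=[[[6,-17.8,-20.2],0,0.5],[[6,-17.8,-20.2],0,0],[[6,-17.8,-20.2],0,0],[[6,-17.8,-20.2],0,0],[[6,-17.8,-20.2],0,0],[[6,-17.8,-20.2],0,0],[[6,-17.8,-20.2],0,0],[[6,-17.8,-20.2],0,0],[[10,-17.8,-20.2],0,0],[[14,-17.8,-20.2],0,0],[[18,-17.8,-20.2],0,0],[[18,-17.8,-20.2],0,0]], squeeze=20)

```text
time: 27.42
ee_pos: [0.5385, -0.2394, 0.1501]
tcp_rot: [57.3, 89.1, 156.8]
wrist_force: [-0.1, 0.4, -2.7]
opening: 0.0003
```

Run:
```python
from h import *
go([.5413,-.2396,.130],99.46)
```

```text
t 27.42 pos [ 0.5385 -0.2394  0.1501] x [-0.014  0.006 -1.   ] jaw 99.46 q [-24.   10.4   7.1  87.6  -0.  -33.4] F [-0.1  0.4 -2.7] M [ 0.03  0.08 -0.  ] open 0.0003
shift cm [ 2.01 -0.27 -0.06] turn -0.0
```

Request:
play_rows(rows=[[[0,0,0],0,0],[[0,0,0],0,0],[[0,0,0],0,0]])

```text
time: 27.67
ee_pos: [0.5441, -0.2415, 0.1646]
tcp_rot: [-123.6, 89.7, -24.1]
wrist_force: [-0.3, -0.6, 0.8]
opening: 0.0002
```

Run:
```python
from h import *
go([.5413,-.2396,.130],99.46)
```

```text
t 27.67 pos [ 0.5441 -0.2415  0.1646] x [ 0.005 -0.002 -1.   ] jaw 99.48 q [-23.9  10.1   8.3  88.   -0.  -33.4] F [-0.3 -0.6  0.8] M [0.01 0.   0.01] open 0.0002
shift cm [3.46 0.24 0.23] turn 0.02
```

Request:
play_rows(rows=[[[1.5,0.2,0.2],0,0],[[2.8,0.2,0.2],0,0],[[3.3,0.2,0.2],0,0],[[3.6,0.2,0.2],0,0],[[3.8,0.2,0.2],0,0],[[3.8,0.2,0.2],0,0],[[3.8,0.2,0.2],0,0]])

```text
time: 28.25
ee_pos: [0.5404, -0.2393, 0.1259]
tcp_rot: [-130.2, 89.9, -30.8]
wrist_force: [-6.6, 3.1, 13.2]
opening: -0.0003
```

Run:
```python
from h import *
st()
```

```text
t 28.25 pos [ 0.5404 -0.2393  0.1259] x [ 0.002 -0.001 -1.   ] jaw 99.48 q [-23.9   9.6   3.6  83.8  -0.  -33.4] F [-6.6  3.1 13.2] M [0.49 1.48 0.02] open -0.0003
```

Request:
play_rows(rows=[[[0.1,0,0],0,0],[[0.15,0,0],0,0],[[0.15,0,0],0,0],[[0.15,0,0],0,0]])

```text
time: 28.58
ee_pos: [0.5404, -0.2393, 0.1258]
tcp_rot: [-128.4, 89.8, -29.0]
wrist_force: [-10.4, 3.6, 22.3]
opening: -0.0002
```

Request:
play_rows(rows=[[[-1,0,0],0,0],[[-1.5,-2.5,0],0,0],[[-1.5,-2.5,0],0,0],[[-0.6,-2.5,0],0,0],[[-0.1,-2.5,0],0,0],[[0.1,-2.5,0],0,0],[[0.1,-2.5,0],0,0],[[0.1,-2.5,0],0,0]])

```text
time: 29.25
ee_pos: [0.566, -0.2352, 0.1257]
tcp_rot: [-116.0, 89.6, -16.6]
wrist_force: [-5.2, 4.4, 34.9]
opening: 0.0
```

Request:
play_rows(rows=[[[-1,0,0],0,0],[[-1.6,-2.5,0],0,0],[[-1.6,-2.5,0],0,0],[[-0.6,-2.5,0],0,0],[[-0.2,-2.5,0],0,0],[[0,-2.5,0],0,0],[[0,-2.5,0],0,0],[[0,-2.5,0],0,0]])

```text
time: 29.92
ee_pos: [0.5902, -0.2311, 0.1257]
tcp_rot: [-115.2, 89.6, -15.7]
wrist_force: [-6.1, 4.9, 38.3]
opening: 0.0
```

The crest reads 125.8, 125.7 and 125.7 mm at the near end, middle and far end, so it's level and fully home (126 expected). Retreating for a final check.

Request:
play_rows(rows=[[[-3,0,0],0,0],[[-7,0,0],0,0],[[-11,0,0],0,0],[[-15,2,2],0,0],[[-18,8,6],0,0],[[-18,14,10],0,0],[[-18,20,14],0,0],[[-18,22,18],0,0],[[-18,22,18],0,0],[[-18,22,18],0,0],[[-18,22,18],0,0]])

```text
time: 30.83
ee_pos: [0.3387, -0.088, 0.2997]
tcp_rot: [56.8, 90.0, 156.3]
wrist_force: [-1.1, -0.3, -0.5]
opening: -0.0002
```

Run:
```python
from h import *
st()
ims=[]
for n,cr in(('scene',(140,110,340,300)),('top',(130,110,350,319))):
    p,d=bot.camera(n); x0,y0,x1,y1=cr; ims.append(cv2.resize(p[y0:y1,x0:x1],(400,380),interpolation=3))
    P=cloud(n,d).reshape(-1,3); q=(P-[.566,-.2355,0])@HR*1000; s=(P-RO)@RR*1000
    for lo,hi in((-36,-18),(18,36),(-5,5)):
        k=(abs(q[:,0])<44)&(q[:,1]>lo)&(q[:,1]<hi)&(q[:,2]>70)&(q[:,2]<145); print(n,'fitted',(lo,hi),k.sum(),np.median(q[k,2]))
    for yc in(100,-100):
      for lo,hi in((-36,-18),(18,36)):
        k=(abs(s[:,0])<40)&(s[:,1]-yc>lo)&(s[:,1]-yc<hi)&(s[:,2]>10)&(s[:,2]<45)
        if k.sum()>15: f,c=np.polyfit(s[k,0],s[k,2],1,cov=True); print(n,'rack',yc,lo,'tilt',round(np.degrees(f[0]),1),'+-',round(np.degrees(c[0,0]**.5),1),'z',round(f[1],1))
cv2.imwrite('pics/fin.png',np.hstack(ims))
```

```text
t 30.83 pos [ 0.3387 -0.088   0.2997] x [-0.001  0.    -1.   ] jaw 99.48 q [-14.6 -19.5  -4.  105.5   0.  -24. ] F [-1.1 -0.3 -0.5] M [0.01 0.   0.04] open -0.0002
scene fitted (-36, -18) 16 89.5751832663152
scene fitted (18, 36) 95 91.12691624333547
scene fitted (-5, 5) 43 125.30092834613704
scene rack 100 18 tilt 0.9 +- 2.0 z 31.6
top fitted (-36, -18) 109 91.64846575667896
top fitted (18, 36) 116 91.47812909801257
top fitted (-5, 5) 65 127.16863822853664
top rack 100 -36 tilt -0.7 +- 1.3 z 29.4
top rack 100 18 tilt -1.1 +- 1.5 z 29.0
top rack -100 -36 tilt -0.0 +- 1.2 z 30.8
top rack -100 18 tilt -2.4 +- 1.3 z 30.1
```

View pics/fin.png

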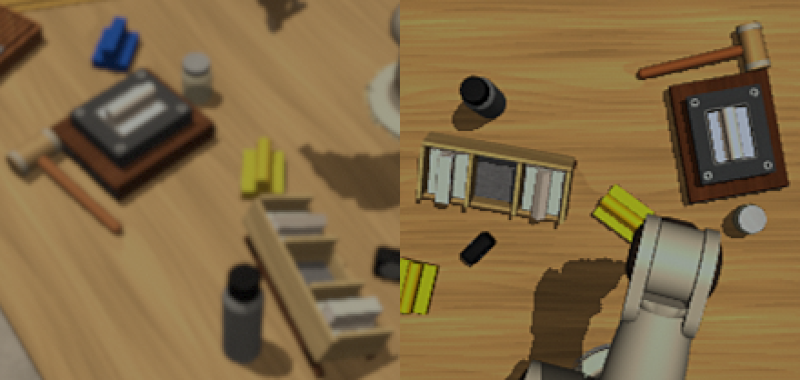

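The final view shows the round block flush in the holder (right crop (730,135)), the flat block in the left compartment (447,175) and the ridge block in the right one (540,195). The mallet, flask, jar and tape are where they started. Handing in.

Run:
```python
from workcell import bot
print(bot.job_done())
```

```text
the job is handed in; nothing more can be done
None
```

The changeover is done and handed in at about 31 s of the 61 s allowed. The flat-topped block is in the rack's formerly empty compartment, and the round-nosed block is pressed home in the holder. The tool can't lean, so I rolled each block in the jaws: the flat one to the rack's slope against the end wall's sloping top, the round one level on the bench before fitting it.

**Last checks**
- **Holder:** pressing on the crest gave 125.7–125.8 mm at the near end, middle and far end, against 126 mm when home. An earlier push of about 36 N gave no further travel.
- **Rack:** the flat block's shoulder is at 29 mm, against 28 mm expected. It lies along the slope to within about 1°, which is within the depth noise.
- **Other things:** in the final picture the ridge block is in its compartment, and the mallet, flask, jar and tape look unmoved.

**What disagreed or came close**
- **Camera mismatch:** the two cameras differed by about 4 mm in x. I allowed for that, and the last of it came out as side force during insertion.
- **First depth fit:** before the crest check, the depth fit suggested the fitted block was tilted 1–3°. The three crest readings ruled that out.
- **Flat block in the rack:** it first stood about 5° off the floor. I pressed it flat before letting go.
- **Push force:** the last crest push peaked at about 38 N, through the fingertips; 40 N is the limit for the arm and the gripper's body.

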